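Clamp a flanged conduit end onto an entry box

ROBOT

A 6-joint arm with a two-finger parallel gripper is mounted at the origin on the work surface. World frame = base frame: x ahead of the robot, y to its left, z up, the work surface at z = 0. Lengths are in m, angles in degrees, forces in N, time in s.
With the tool pointing down it reaches from about 0.4 to 0.825 m from the base axis. Payload 7 kg.
Tool frame: the origin (TCP) lies at the very end of the fingers, on their centre line; the grasp point (between the pads) lies 19 mm behind it; x points along the fingers, y is the direction in which the jaws open and shut, and the axes are right-handed (so a half turn about x gives the same grasp; the last joint's range is limited). The gripper opens to 88 mm and grips with 3 to 60 N. Pads are 19 mm wide; open, the fingers measure 130 mm over their backs; the gripper's body (78 mm by 193 mm) begins 47 mm behind the grasp point.
Start: joints at [88.7, 20.546, 0.682, 0, -70.136, -16.507], TCP at [0.206, 0.643, 0.227] pointing down, gripper open.
Joint ranges: [-176.03, 176.03], [-82.01, 121.73], [-58.28, 71.71], [-173.87, 95.51], [-174.79, -0.11], [-173.66, 173.66]. Speed limits (degrees/s): [136.94, 136.94, 172.46, 180, 180, 180].

INTERFACE

Orientations are given as [roll, pitch, yaw] about the fixed x, y, z axes, in that order (R = Rz(yaw) Ry(pitch) Rx(roll)).
In Python, from plant import * gives the robot as it stands. The module is installed in compiled form; this text tells all that it offers.
- The arm moves only by the shell command python3 -m creep 'ROWS' [FORCE]. ROWS is a JSON object of lists of equal length, an entry for each row: "jaw": the closure, from -1 (fully open) to 1 (shut); "translation": the shift along the tool's x, y, z in m, a list of three; "roll": the turn about the tool's x in rad. A call has exactly 10 rows; each row shifts and turns the commanded pose from where the row before left it, along the tool's axes as they then stand; what a row does not reach is not made up. A row lasts 1/10 s, in which the tool goes at most 50 mm and 8.59 degrees, less where a joint would pass 70% of its speed; a pose out of reach is approached as far as the arm can. A call with a gripper value outside its range is refused whole. The fingers move at their own pace and stop on an object; FORCE is the grip in N (left out, the last holds). Time passes only in rows, so rows that do not move let the fingers close, or fill a call up. It gives the time, the measured TCP pose, the force and the opening at its end, in the units of the state.
- get_state(): the state, without advancing time (a new reading comes with each control period).
- capture(name): name is "scene" or "top" or "wrist"; returns a dict with "image" (480x640x3 uint8, red, green, blue), "fovy" (degrees; the focal length in pixels is half the picture's height over the tangent of half this angle, whatever the lens; pixels are square), "cx", "cy" (the principal point, pixels), "D" ([k1, k2, p1, p2, k3] as OpenCV has them; the pictures are not rectified), "pose" (4x4, takes a point from camera to world coordinates); the wrist camera has in their place "tool_from_camera" (4x4, takes a point from camera to tool coordinates, whose origin is the TCP and whose axes are the tool frame's). Camera axes: x right, y up, looking along -z (the intrinsics and any distortion apply to the point x, -y, -z); pixel columns grow to the right and rows downward; lengths in m; the calibration is good to about 2 mm. A picture is of the moment at which its call begins: read the wrist's pose just before it. There is no depth.
- close_job(): hands the job in, once; it reports no verdict.
The state is a dict: "time_s": time; "joints": joint angles; "qd": joint speeds; "joint_torque": joint torques, N m; "tcp_pos": TCP position; "eef_rot": TCP orientation; "contact_force": force on the tool from outside, world axes, zero at the start; "moment": the same for the moment, N m; "gripper_width": finger opening in m.
Only numpy, scipy, OpenCV 4.12 (cv2) and the standard library are available. Lean on these libraries where they do the work, as an engineer would, in place of code of your own. Each camera call takes 0.05 s, during which the arm holds its last target.

TASK

Stand the loose flanged conduit end on the flanged stub of the grey entry box, between the open halves of its clamp, and let go of it. Then swing the hinged clamp ring up against the two flanges by its yellow knob, and throw the red latch lever so that its hook catches the brass pin and draws the ring fully shut and tight. Work gently and by feel, gripping and pushing the clamp and lever lightly (25 N at most) and not over-tightening the latch: stop when it goes firm, at about 11 N on its knob, let go, and leave the other things where they are.

Things in the scene. Friction and masses are not known exactly. Their poses are not given: they have to be found in the camera images.
- conduit: Loose flanged conduit end, aluminium with a blue rim, about 0.3 kg: a flange 60 mm in diameter and 6 mm thick at the bottom, above it a pipe 34 mm in diameter up to 70 mm. Origin: centre of the flange's underside, z up. It starts standing on the table. Grip the pipe 40 to 55 mm above its underside.
- entry_box: Fixed grey box, top 40 mm above the table; origin on the table under the centre of its stub and clamp ring; it spans x -130..86, y -76..60 mm. In its frame the ring's hinge is at (47, 0), the moving half-ring opens towards +y, the fixed half-ring (inner radius 32, outer 40, 62 to 87.5 mm above the table) stands on the -y side, and the latch lever pivots at (-79, -24).
- lip (a point): Middle of the fixed half-ring's inward lip, on the box's -y side: it reaches in to radius 25 mm between the directions 225 and 315 degrees of the box frame, underside 82 mm above the table (a seated conduit flange's top is at 80). So put the conduit end down 8 to 14 mm off centre towards the box's +y; slide it under, or leave it for the ring to push in.
- pad (a point): Sprung rubber pad in the middle of the fixed half-ring under the lip: it pushes the conduit's flange towards the box's +y over the last 3 mm, 3 N at first touch, 12 N when the flange is home (centred).
- flange_top (a point): Centre of the top face of the box's own flange (60 mm in diameter), 74 mm above the table; axes as the box.
- jaw (a joint): Angle of the moving half-ring, rad: 0 shut (hard stop), grows as it opens (clockwise from above) to 1.7; starts 1.1 to 1.45. Moves freely (0.06 N m friction), stays where left. It meets the conduit's flange, pressed by the pad, at about 0.05 to 0.08 (swing it below 0.11); pushed further, it springs back there when let go. The latch must draw it shut.
- jaw_hinge (a point): Hinge axis of the clamp ring (vertical), at the top of the ring, 87.5 mm above the table.
- jaw_grip (a point): Grip point on the clamp's upright knob (yellow cap, 13 mm in diameter, from 105 to 135 mm above the table; a 10 mm stem below), 120 mm above the table, 95 mm from the hinge axis. It is round and can turn between the fingers.
- catch: Upright brass pin, 8 mm in diameter, on the free end of the moving half-ring, for the latch hook. The body's origin lies near the ring's hinge axis at table height, NOT at the pin. The pin is set up to 2 mm in or 4 mm out, differently each time, so the lever angle at which the ring is tight differs.
- latch (a joint): Angle of the lever, rad: 0 open (starts 0 to 0.25), grows clockwise from above, stop at 2.65. Its hook reaches the pin at about 0.5 to 0.7 (ring below 0.11), then draws it in 11 mm per rad with 4 to 7 N at the knob; at about 1.7 to 2.4 the ring meets its stop and the lever goes firm: press on to about 11 N at the knob (9 to 13). It stays when let go.
- latch_pivot (a point): Pivot axis of the latch lever (vertical), 61 mm above the table.
- latch_grip (a point): Grip point on the lever's upright knob (red cap, 13 mm in diameter, from 100 to 130 mm above the table; a 10 mm stem below), 115 mm above the table, 75 mm from the pivot axis. It is round, but a knob that must turn between gripping fingers adds 1 to 3 N of drag: turn the hand with the lever, or grip lightly.
- breaker_a: Bystander, leave alone: white circuit breaker, 70 x 36 x 70 mm; origin under its middle.
- breaker_b: Bystander, leave alone: wide white circuit breaker, 70 x 54 x 70 mm; origin under its middle.
- contactor: Bystander, leave alone: grey contactor, 70 x 45 x 70 mm; origin under its middle.
- screwdriver: Bystander, leave alone: yellow-handled screwdriver lying flat; origin under its middle.
- wrench: Bystander, leave alone: steel wrench lying flat; origin under its middle.
- spare_seal: Bystander, leave alone: black rubber ring, outer diameter 60 mm, 6 mm thick; origin under its middle.
- gland_nut: Bystander, leave alone: brass hexagonal gland nut, 48 mm wide, 30 mm high; origin under its middle.

How it is judged (in metres and radians):
On the way, in this order (a step that is already met when the one before it is completed fails the run):
1. the conduit end stands upright on the box's flange, at most 14 mm off centre, let go, with the clamp still open (z of conduit in the frame of flange_top between -0.0025 and 0.0025 m and angle between conduit's own z axis and vertical below 0.06 rad and horizontal distance between conduit and flange_top below 0.014 m and contact force between the fingers and conduit below 0.3 N and value of joint jaw above 0.5 rad), for 0.2 s.
2. the clamp ring is swung up to the flanges (below 0.12 rad), the lever not yet thrown (value of joint jaw below 0.12 rad and value of joint latch below 0.7 rad), for 0.2 s.
At the end, for the whole second after the job is handed in: The conduit end stands flat on the box's flange (within 2.5 mm of touching, tilt below 0.06 rad), centred within 3 mm; the clamp ring is shut within 0.015 rad; the latch lever is past 1.5 rad and pulls on the brass pin with more than 20 N; all at rest and let go (z of conduit in the frame of flange_top between -0.0025 and 0.0025 m and angle between conduit's own z axis and vertical below 0.06 rad and horizontal distance between conduit and flange_top below 0.003 m and value of joint jaw below 0.015 rad and value of joint latch above 1.5 rad and contact force between catch and anything else above 20 N and linear speed of conduit below 0.02 m/s and velocity of joint each of jaw, latch below 0.05 rad/s).
It fails at once if the fingers press on the entry box, clamp or lever with more than 60 N, both fingers added up (contact force between the fingers and entry_box above 60 N).
It fails at once if the latch is over-tightened: more than 55 N on the brass pin (contact force between catch and anything else above 55 N).
It fails at once if a bystander is moved by more than 20 mm (distance of any of breaker_a, breaker_b, contactor, screwdriver, wrench, spare_seal, gland_nut from where it was at the start of the episode above 0.02 m).
It also fails if it takes over 72 s, if anything falls off the work surface, if the arm or the gripper's body presses on something with over 40 N, if the wrist force passes 120 N, or if a joint passes its speed limit or range.

## Working session

There is one attempt and no reset: what is moved stays moved. The work goes in short steps, Python scripts to look and compute and a shell command to move; the robot and the scene stay as the last step left them, time stands still between calls to the robot, and variables do not carry over. Pictures are saved under pics/ and viewed, and the job is handed in when it is done.

```bash
mkdir -p pics; ls; python3 - <<'E'
from plant import *
import cv2
s=get_state(); print(s)
for n in ["scene","top","wrist"]:
    c=capture(n); cv2.imwrite(f"pics/{n}0.png",c["image"][:,:,::-1]); print(n,{k:v for k,v in c.items() if k!="image"})
E
```

```text
pics
{'time_s': 0.0, 'joints': array([ 8.86992291e+01,  2.05918575e+01,  6.33766854e-01, -2.06005305e-02,
       -7.01351429e+01, -1.65052966e+01]), 'qd': array([ 0.00212584,  0.03666747,  0.02774363, -0.00202706, -0.01049964,
       -0.01292452]), 'joint_torque': array([-4.82042105e-04, -5.82721674e+01,  2.93047446e+01,  6.99722752e+00,
        6.70033711e-03, -1.58403782e-04]), 'tcp_pos': array([0.20630351, 0.64218881, 0.22561635]), 'eef_rot': array([  94.77269918,   89.90477571, -103.04038418]), 'contact_force': array([ 0.63648255, -0.24377498, -0.26565832]), 'moment': array([-0.05039035,  0.01405199,  0.05058829]), 'gripper_width': 0.08802336147157473}
scene {'fovy': 52.44037039150834, 'cx': 317.96832737332716, 'cy': 235.4676947431514, 'D': array([-0.1187469,  0.       ,  0.       ,  0.       ,  0.       ]), 'pose': array([[ 0.41558226, -0.53927777,  0.73244172,  1.39289857],
       [ 0.90945688,  0.23450878, -0.3433567 , -0.3859271 ],
       [ 0.01340062,  0.80881711,  0.58790756,  0.7375672 ],
       [ 0.        ,  0.        ,  0.        ,  1.        ]])}
top {'fovy': 53.819907
[... 316 characters left out ...]
],
       [ 3.56747469e-03,  1.18893898e-01,  9.92900556e-01,
         1.41971278e+00],
       [ 0.00000000e+00,  0.00000000e+00,  0.00000000e+00,
         1.00000000e+00]])}
wrist {'fovy': 62.66187367914286, 'cx': 317.2801640410888, 'cy': 236.29745797697026, 'D': array([-0.05857829,  0.        ,  0.        ,  0.        ,  0.        ]), 'tool_from_camera': array([[-2.07504533e-04,  3.08833215e-01, -9.51116188e-01,
        -1.58866736e-01],
       [ 9.99999965e-01, -9.02987409e-05, -2.47490032e-04,
        -3.11145393e-04],
       [-1.62317737e-04, -9.51116206e-01, -3.08833186e-01,
        -8.42798840e-02],
       [ 0.00000000e+00,  0.00000000e+00,  0.00000000e+00,
         1.00000000e+00]])}
```

View pics/scene0.png

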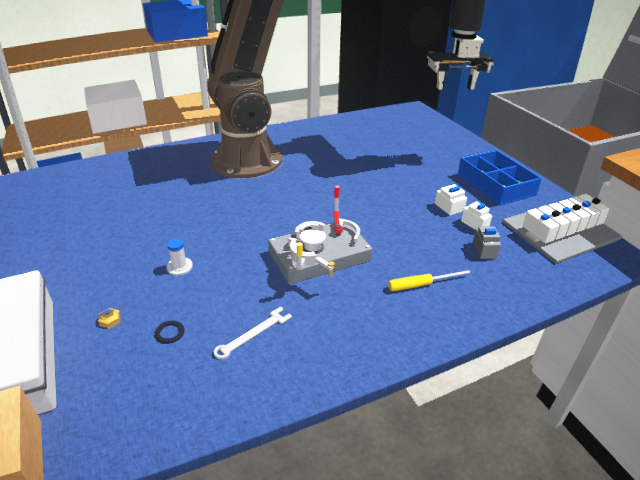

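View pics/top0.png

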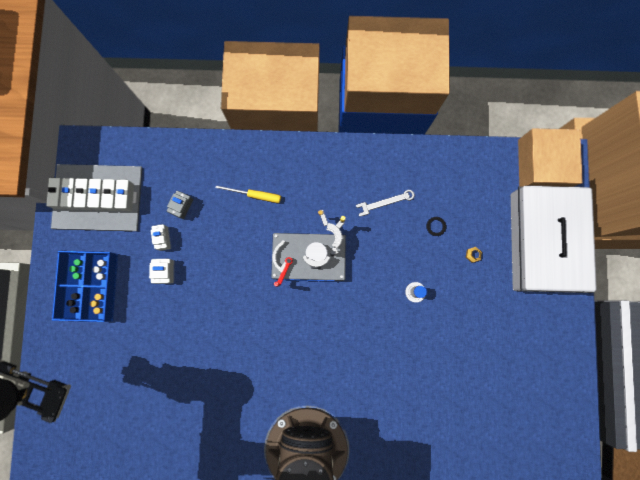

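View pics/wrist0.png

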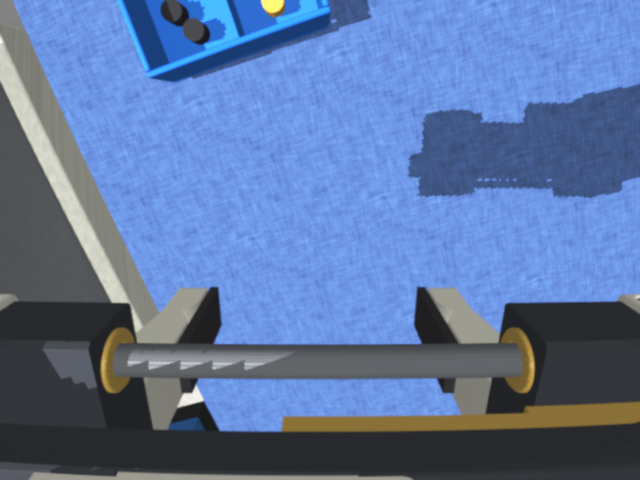

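The top view shows the box near px (309,257), with the red lever near (284,270), the yellow knob near (343,218) and the conduit near (417,292). I'll write the helpers and zoom in.

```bash
cat > h.py <<'E'
from plant import *
import cv2, numpy as np
from scipy.spatial.transform import Rotation as R
def K(c):
    f=240/np.tan(np.radians(c["fovy"]/2)); return np.array([[f,0,c["cx"]],[0,f,c["cy"]],[0,0,1.]])
def tool():
    s=get_state(); T=np.eye(4); T[:3,:3]=R.from_euler("xyz",s["eef_rot"],degrees=True).as_matrix(); T[:3,3]=s["tcp_pos"]; return s,T
def pose(c,T=None): return c["pose"] if "pose" in c else T@c["tool_from_camera"]
def onz(c,uv,z,T=None):
    P=pose(c,T); uv=np.array(uv,float).reshape(-1,1,2)
    n=cv2.undistortPoints(uv,K(c),c["D"]).reshape(-1,2)
    d=np.c_[n[:,0],-n[:,1],-np.ones(len(n))]@P[:3,:3].T; o=P[:3,3]
    return o+d*((z-o[2])/d[:,2])[:,None]
def proj(c,X,T=None):
    P=pose(c,T); q=(np.atleast_2d(X)-P[:3,3])@P[:3,:3]*[1,-1,-1]
    return cv2.projectPoints(q,np.zeros(3),np.zeros(3),K(c),c["D"])[0].reshape(-1,2)
def crop(img,x0,y0,w,h,s,fn):
    cv2.imwrite(fn,cv2.resize(img[y0:y0+h,x0:x0+w,::-1],None,fx=s,fy=s,interpolation=cv2.INTER_CUBIC))
E
python3 - <<'E'
from h import *
c=capture("top"); crop(c["image"],260,190,180,120,4.4,"pics/tc.png")
c=capture("scene"); crop(c["image"],240,170,160,120,5,"pics/sc.png")
c=capture("scene"); crop(c["image"],140,220,80,60,5,"pics/sc2.png")
E
```

```text
(no output)
```

View pics/tc.png

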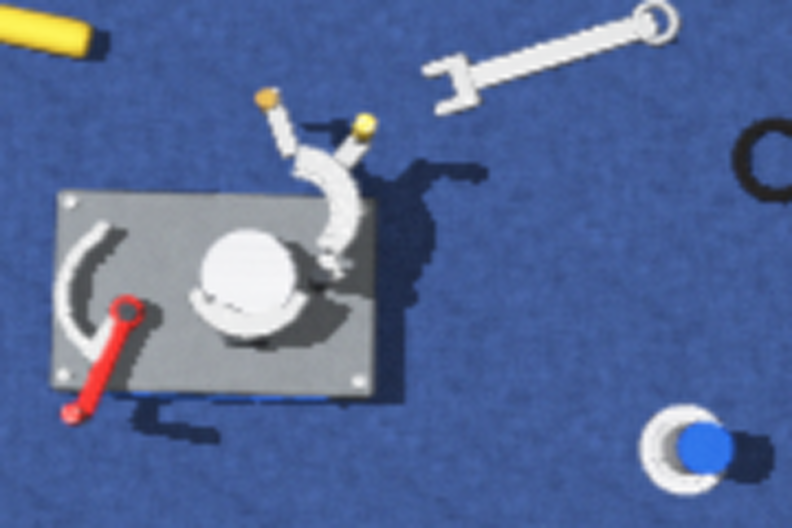

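View pics/sc.png

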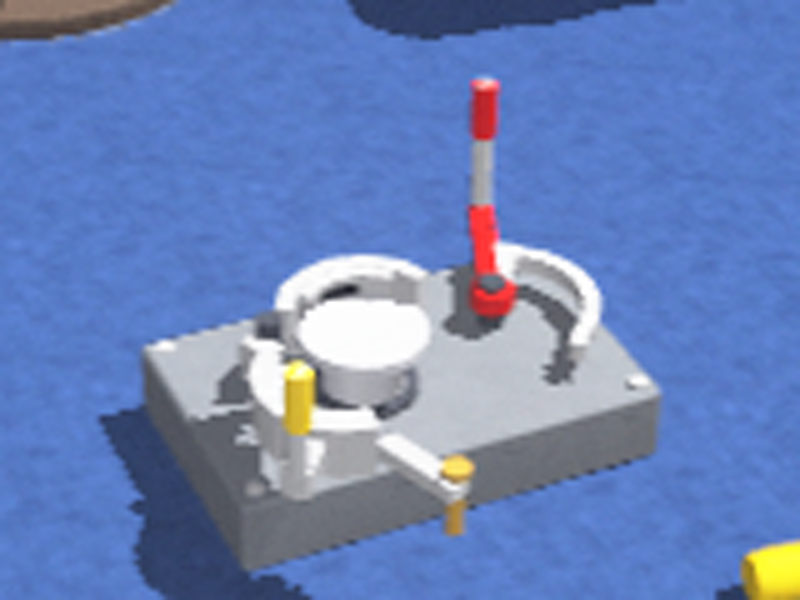

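View pics/sc2.png

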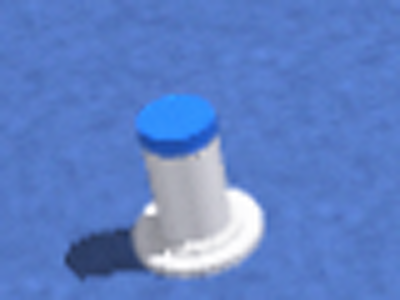

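```bash
cat > est.py <<'E'
from h import *
c=capture("top")
cr=lambda a:np.array(a,float)/4.4+[260-.5+.11,190-.5+.11]
C=onz(c,cr([[58,190],[375,195],[373,397],[52,394]]),.04)
L=np.array([[-130,60],[86,60],[86,-76],[-130,-76]])/1000.
m=L.mean(0);M=C[:,:2].mean(0)
H=(L-m).T@(C[:,:2]-M);U,S,V=np.linalg.svd(H);Rm=V.T@U.T
t=M-Rm@m
print("box origin",t,"yaw",np.degrees(np.arctan2(Rm[1,0],Rm[0,0])),"res",(C[:,:2]-(L@Rm.T+t))*1e3)
fl=onz(c,cr([[249,273]]),.074); print("flange top disc",fl)
for n,p,z in [("jawknob",[365,123],.135),("pin",[266,98],.08),("latchknob",[72,411],.13),("pivot",[127,311],.07),("cond top",[705,448],.070),("cond fl",[683,450],.006)]:
    w=onz(c,cr([p]),z)[0]; print(n,w,"box",(Rm.T@(w[:2]-t))*1e3)
s=capture("scene")
cs=lambda a,x0,y0:np.array(a,float)/5+[x0-.4,y0-.4]
for n,p,x0,y0,z in [("cond top",[178,118],140,220,.070),("jawknob",[299,367],240,170,.135),("latchknob",[485,84],240,170,.13),("flange",[365,332],240,170,.074)]:
    w=onz(s,cs([p],x0,y0),z)[0]; print("scene",n,w,"box",(Rm.T@(w[:2]-t))*1e3)
C2=onz(s,cs([[145,349],[247,522],[660,393]],240,170),.04); print(C2,"box",((C2[:,:2]-t)@Rm)*1e3)
E
python3 est.py
```

```text
box origin [ 0.56106187 -0.01311636] yaw -89.26321021328368 res [[ 0.05198143 -2.09937345]
 [-0.36059702  1.61594707]
 [ 0.61571548  2.0202735 ]
 [-0.30709989 -1.53684712]]
flange top disc [[ 0.56357322 -0.0138691   0.074     ]]
jawknob [ 0.65365288 -0.08407428  0.135     ] box [72.14267927 91.67090204]
pin [ 0.67820891 -0.02189529  0.08      ] box [ 10.28460092 117.02446664]
latchknob [0.46921069 0.09303812 0.13      ] box [-107.32682521  -90.47853958]
pivot [0.5370102  0.06479939 0.07      ] box [-78.21859464 -23.04776206]
cond top [ 0.45827433 -0.31152361  0.07      ] box [ 297.0608278  -106.61628324]
cond fl [ 0.45806905 -0.31058439  0.006     ] box [ 296.11904323 -106.80946773]
scene cond top [ 0.45824811 -0.30829219  0.07      ] box [ 293.82933273 -106.60094886]
scene jawknob [ 0.65093058 -0.08002156  0.135     ] box [68.05529418 89.0009438 ]
scene latchknob [0.46696194 0.09670232 0.13      ] box [-111.01963803  -92.67999262]
scene flange [ 0.56314945 -0.01063841  0.074     ] box [-2.45090096  2.11927168]
[[ 0.49110008 -0.09414657  0.04      ]
 [ 0.62934012 -0.09667005  0.04      ]
 [ 0.62078938  0.11631656  0.04      ]] box [[  80.12386422  -70.99798501]
 [  84.42477311   67.19817695]
 [-128.6541825    61.38694876]]
```

```bash
cat > go.py <<'E'
from h import *
import sys
# usage: go.py x y z [dpsi_deg]
s,T=tool(); p=np.array([float(a) for a in sys.argv[1:4]])
d=T[:3,:3].T@(p-T[:3,3])
print("t",s["time_s"],"tcp",s["tcp_pos"].round(4),"j1,j6",s["joints"][[0,5]].round(1))
print("ydir",T[:3,1].round(3),"zdir",T[:3,2].round(3),"xdir",T[:3,0].round(3))
print("tool delta",d.round(4),"len",np.linalg.norm(d).round(4))
E
python3 go.py .50 .25 .235; python3 go.py .458 -.31 .20
```

```text
t 0.4 tcp [0.2064 0.6426 0.2264] j1,j6 [ 88.7 -16.5]
ydir [-0.306 -0.952  0.   ] zdir [-0.952  0.306 -0.   ] xdir [-0. -0. -1.]
tool delta [-0.0085  0.284  -0.3996] len 0.4903
t 0.4 tcp [0.2064 0.6426 0.2264] j1,j6 [ 88.7 -16.5]
ydir [-0.306 -0.952  0.   ] zdir [-0.952  0.306 -0.   ] xdir [-0. -0. -1.]
tool delta [ 0.0267  0.83   -0.5308] len 0.9856
```

```bash
python3 -m creep '{"jaw":[-1,-1,-1,-1,-1,-1,-1,-1,-1,-1],"translation":[[0,0.028,-0.04],[0,0.028,-0.04],[0,0.028,-0.04],[0,0.028,-0.04],[0,0.028,-0.04],[0,0.028,-0.04],[0,0.028,-0.04],[0,0.028,-0.04],[0,0.028,-0.04],[0,0.028,-0.04]],"roll":[0,0,0,0,0,0,0,0,0,0]}'; python3 go.py .458 -.31 .20
```

```text
time_s: 1.4
tcp_pos: [0.5026, 0.2521, 0.227]
eef_rot: [-117.5, 89.9, 44.7]
contact_force: [1.4, 1.6, 0.5]
gripper_width: 0.0875
t 1.4 tcp [0.5026 0.2521 0.227 ] j1,j6 [46.6 25.6]
ydir [-0.305 -0.952 -0.001] zdir [-0.952  0.305 -0.   ] xdir [ 0.001  0.001 -1.   ]
tool delta [ 0.0266  0.5488 -0.1293] len 0.5645
```

```bash
python3 -m creep '{"jaw":[-1,-1,-1,-1,-1,-1,-1,-1,-1,-1],"translation":[[0,0.048,-0.013],[0,0.048,-0.013],[0,0.048,-0.013],[0,0.048,-0.013],[0,0.048,-0.013],[0,0.048,-0.013],[0,0.048,-0.013],[0,0.048,-0.013],[0,0.048,-0.013],[0,0.048,-0.013]],"roll":[0,0,0,0,0,0,0,0,0,0]}'; python3 go.py .458 -.31 .20;python3 - <<'E'
from h import *
s,T=tool(); c=capture("wrist"); cv2.imwrite("pics/w1.png",c["image"][:,:,::-1])
print(proj(c,[[.458,-.31,.07],[.458,-.31,.0]],T)); np.save("T1.npy",T)
E
```

```text
time_s: 2.4
tcp_pos: [0.4782, -0.2451, 0.227]
eef_rot: [-170.3, 89.9, -8.1]
contact_force: [2.7, 0.5, 0.6]
gripper_width: 0.0874
t 2.4 tcp [ 0.4782 -0.2451  0.227 ] j1,j6 [-6.2 78.4]
ydir [-0.306 -0.952 -0.   ] zdir [-0.952  0.306 -0.001] xdir [ 0.001 -0.    -1.   ]
tool delta [ 0.027   0.068  -0.0006] len 0.0732
[[399.51804816 214.85413676]
 [385.60399111 196.91181203]]
```

View pics/w1.png

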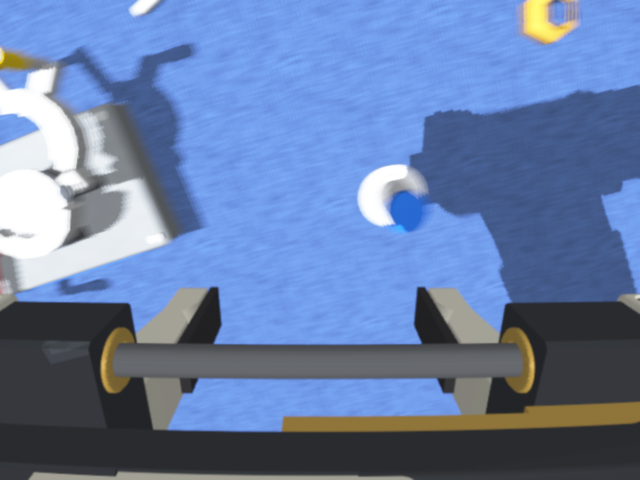

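The wrist image shows the blue cap at (406,210), about 7 px right of the prediction, with the arm still moving. I'll go over the conduit and look again.

```bash
python3 -m creep '{"jaw":[-1,-1,-1,-1,-1,-1,-1,-1,-1,-1],"translation":[[0,0.04,0],[0,0.03,0],[0.005,0,0],[0,0,0],[0,0,0],[0,0,0],[0,0,0],[0,0,0],[0,0,0],[0,0,0]],"roll":[0,0,0,0,0,0,0,0,0,0]}'; python3 go.py .458 -.31 .20;python3 - <<'E'
from h import *
s,T=tool(); c=capture("wrist"); cv2.imwrite("pics/w2.png",c["image"][:,:,::-1])
print(proj(c,[[.458,-.31,.07],[.458,-.31,.0]],T)); np.save("T1.npy",T)
E
```

```text
time_s: 3.45
tcp_pos: [0.4573, -0.3095, 0.2216]
eef_rot: [170.8, 90.0, -27.0]
contact_force: [-0.3, 0.1, 0.3]
gripper_width: 0.0875
t 3.45 tcp [ 0.4573 -0.3095  0.2216] j1,j6 [-13.8  86. ]
ydir [-0.305 -0.952  0.   ] zdir [-0.952  0.305 -0.   ] xdir [ 0. -0. -1.]
tool delta [ 0.0216  0.0003 -0.0008] len 0.0216
[[317.89649031 216.07650337]
 [317.77444362 197.59128932]]
```

View pics/w2.png

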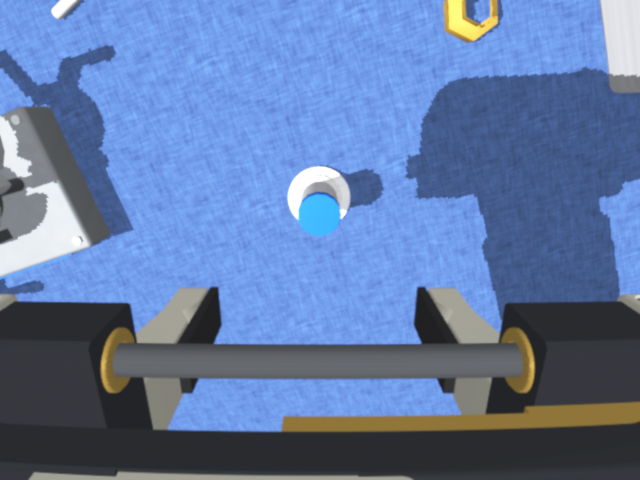

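The cap sits at (319,214), within about 1–2 px of the prediction, so I'm aligned and can descend.

```bash
python3 -m creep '{"jaw":[-1,-1,-1,-1,-1,-1,-1,1,1,1],"translation":[[0.04,0,0],[0.04,0,0],[0.04,0,0],[0.038,0,-0.001],[0.024,0,0],[0.01,0,0],[0,0,0],[0,0,0],[0,0,0],[0,0,0]],"roll":[0,0,0,0,0,0,0,0,0,0]}' 25; python3 go.py .570 -.0125 .2
```

```text
time_s: 4.5
tcp_pos: [0.4591, -0.3103, 0.031]
eef_rot: [-178.3, 89.9, -16.1]
contact_force: [-0.2, -0.0, -0.3]
gripper_width: 0.0687
t 4.5 tcp [ 0.4591 -0.3103  0.031 ] j1,j6 [-13.8  86. ]
ydir [-0.306 -0.952 -0.   ] zdir [-0.952  0.306 -0.003] xdir [ 0.002 -0.001 -1.   ]
tool delta [-0.169  -0.3174 -0.015 ] len 0.3599
```

```bash
python3 -m creep '{"jaw":[1,1,1,1,1,1,1,1,1,1],"translation":[[0,0,0],[0,0,0],[0,0,0],[0,0,0],[0,0,0],[0,0,0],[0,0,0],[0,0,0],[-0.02,0,0],[-0.04,0,0]],"roll":[0,0,0,0,0,0,0,0,0,0]}' 25; python3 go.py .570 -.0125 .2
```

```text
time_s: 5.5
tcp_pos: [0.4554, -0.3089, 0.0868]
eef_rot: [-4.1, 89.6, 158.1]
contact_force: [1.0, -0.7, -1.7]
gripper_width: 0.0336
t 5.5 tcp [ 0.4554 -0.3089  0.0868] j1,j6 [-13.8  86. ]
ydir [-0.307 -0.952 -0.001] zdir [-0.952  0.307  0.008] xdir [-0.007  0.003 -1.   ]
tool delta [-0.1132 -0.3173 -0.0173] len 0.3373
```

```bash
python3 -m creep '{"jaw":[1,1,1,1,1,1,1,1,1,1],"translation":[[-0.03,0,0],[-0.03,-0.015,0],[-0.02,-0.04,-0.002],[0,-0.048,-0.004],[0,-0.048,-0.004],[0,-0.048,-0.004],[0,-0.048,-0.003],[0,-0.04,0],[0,-0.02,0],[0,-0.01,0]],"roll":[0,0,0,0,0,0,0,0,0,0]}' 25; python3 -m creep '{"jaw":[1,1,1,1,1,1,1,1,1,1],"translation":[[0,0,0],[0,0,0],[0,0,0],[0,0,0],[0,0,0],[0,0,0],[0,0,0],[0,0,0],[0,0,0],[0,0,0]],"roll":[0,0,0,0,0,0,0,0,0,0]}' 25; python3 go.py .5735 -.0127 .16;python3 - <<'E'
from h import *
s,T=tool(); c=capture("wrist"); cv2.imwrite("pics/w3.png",c["image"][:,:,::-1]); np.save("T3.npy",T)
c=capture("scene"); crop(c["image"],240,170,160,120,5,"pics/s3.png")
E
```

```text
time_s: 6.5
tcp_pos: [0.5713, -0.0113, 0.1687]
eef_rot: [11.7, 89.9, 174.0]
contact_force: [0.2, -0.8, -3.1]
gripper_width: 0.0336
time_s: 7.5
tcp_pos: [0.5713, -0.0133, 0.1696]
eef_rot: [-108.8, 90.0, 53.4]
contact_force: [-0.3, -0.2, -2.6]
gripper_width: 0.0336
t 7.5 tcp [ 0.5713 -0.0133  0.1696] j1,j6 [18.3 53.9]
ydir [-0.306 -0.952 -0.   ] zdir [-0.952  0.306 -0.   ] xdir [ 0.  0. -1.]
tool delta [ 0.0096 -0.0013 -0.0019] len 0.0098
```

View pics/w3.png

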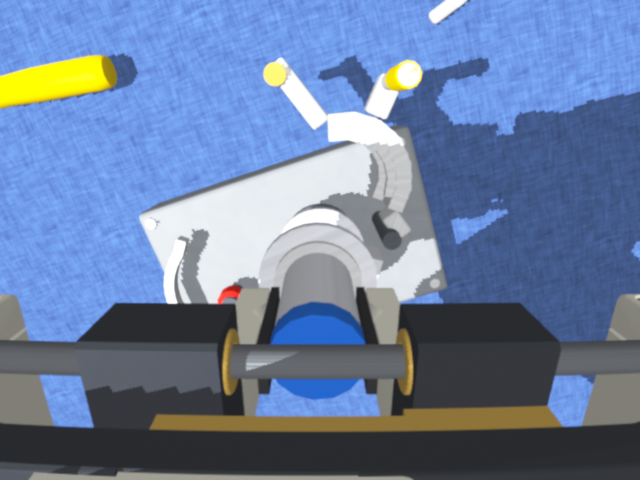

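View pics/s3.png

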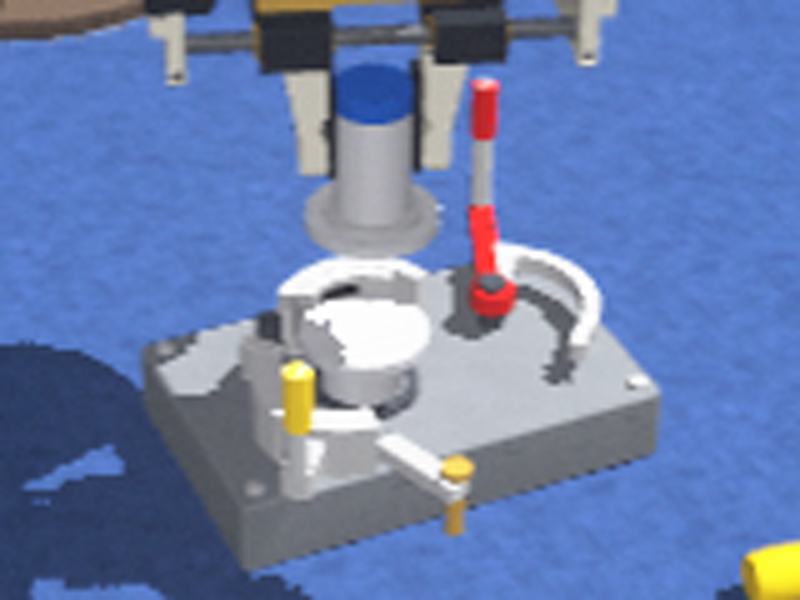

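The conduit is held upright above the box. Box corners are at (141,215), (408,127) and (446,290). I'll refine the box pose from the wrist view.

```bash
python3 - <<'E'
from h import *
c=capture("wrist");T=np.load("T3.npy")
C=onz(c,[[141,215],[408,127],[446,290]],.04,T)[:,:2]
L=np.array([[-130,60],[86,60],[86,-76]])/1000.
m=L.mean(0);M=C.mean(0);H=(L-m).T@(C-M);U,S,V=np.linalg.svd(H);Rm=V.T@U.T;t=M-Rm@m
print("box",t,np.degrees(np.arctan2(Rm[1,0],Rm[0,0])),((C-t)@Rm-L)*1e3)
for n,p,z in [("knob",[405,74],.135),("pin",[275,72],.085)]:
    w=onz(c,[p],z,T)[0]; print(n,w,((w[:2]-t)@Rm)*1e3)
print("screws proj?",proj(c,[[.458,-.31,0]],T))
for yaw in(-89,):
  a=np.radians(yaw);R2=np.array([[np.cos(a),-np.sin(a)],[np.sin(a),np.cos(a)]])
  o=np.array([.5625,-.0128])
  for q in L: print(proj(c,np.r_[o+R2@q,.04],T))
# conduit: flange bottom front edge
for k in (-1,1): print("cond edges",proj(c,np.array([.5713,-.0133,.144])+np.r_[T[:2,1]*k*.03,0],T))
E
```

```text
box [ 0.56122221 -0.01238621] -90.17685602447912 [[ 4.49633615 -1.58195503]
 [-1.98381933 -0.41862701]
 [-2.51251682  2.00058204]]
knob [ 0.65431755 -0.08211008  0.135     ] [69.43617577 93.31011247]
pin [ 0.67884193 -0.02193386  0.085     ] [  9.18454549 117.64862782]
screws proj? [[663.06127802 230.97341196]]
[[134.76665244 216.82614869]]
[[408.38638917 121.72824811]]
[[451.1025852  287.32540246]]
cond edges [[259.16555377 281.69201394]]
cond edges [[376.34139085 281.70040281]]
```

```bash
python3 -m creep '{"jaw":[1,1,1,1,1,1,1,1,1,1],"translation":[[0.015,-0.001,-0.001],[0.015,0,0],[0.015,0,0],[0.01,0,0],[0.005,0,0],[0,0,0],[0,0,0],[0,0,0],[0,0,0],[0,0,0]],"roll":[0,0,0,0,0,0,0,0,0,0]}' 25; python3 go.py .5725 -.0127 .104;python3 - <<'E'
from h import *
s,T=tool(); c=capture("scene"); crop(c["image"],240,170,160,120,5,"pics/s4.png")
E
```

```text
time_s: 8.65
tcp_pos: [0.5728, -0.0127, 0.11]
eef_rot: [-145.0, 90.0, 17.2]
contact_force: [-0.8, 0.0, -2.6]
gripper_width: 0.0337
t 8.65 tcp [ 0.5728 -0.0127  0.11  ] j1,j6 [18.3 53.9]
ydir [-0.306 -0.952 -0.   ] zdir [-0.952  0.306 -0.001] xdir [ 0.001  0.    -1.   ]
tool delta [0.006  0.0001 0.0003] len 0.006
```

View pics/s4.png

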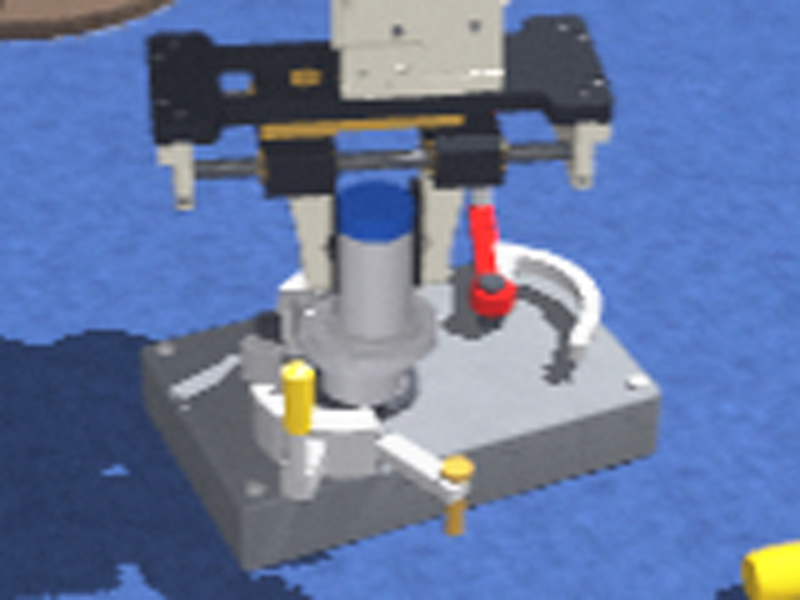

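The conduit is now just above the stub, with its flange at crop (368,330), and offset towards the clamp's open side. I'll lower it by feel.

```bash
python3 -m creep '{"jaw":[1,1,1,1,1,1,1,1,1,1],"translation":[[0.002,0,0],[0.001,0,0],[0.001,0,0],[0.0005,0,0],[0.0005,0,0],[0.0005,0,0],[0.0005,0,0],[0,0,0],[0,0,0],[0,0,0]],"roll":[0,0,0,0,0,0,0,0,0,0]}' 15; python3 go.py .5725 -.0127 .104;python3 - <<'E'
from h import *
print(get_state()["contact_force"])
s,T=tool(); c=capture("scene"); crop(c["image"],240,170,160,120,5,"pics/s5.png")
E
```

```text
time_s: 9.7
tcp_pos: [0.5726, -0.0127, 0.1037]
eef_rot: [-163.9, 90.0, -1.7]
contact_force: [0.6, 0.0, -1.2]
gripper_width: 0.0339
t 9.7 tcp [ 0.5726 -0.0127  0.1037] j1,j6 [18.3 53.9]
ydir [-0.306 -0.952 -0.   ] zdir [-0.952  0.306 -0.   ] xdir [ 0. -0. -1.]
tool delta [-0.0003 -0.      0.0001] len 0.0004
[ 0.55837654  0.02998662 -1.23408084]
```

View pics/s5.png

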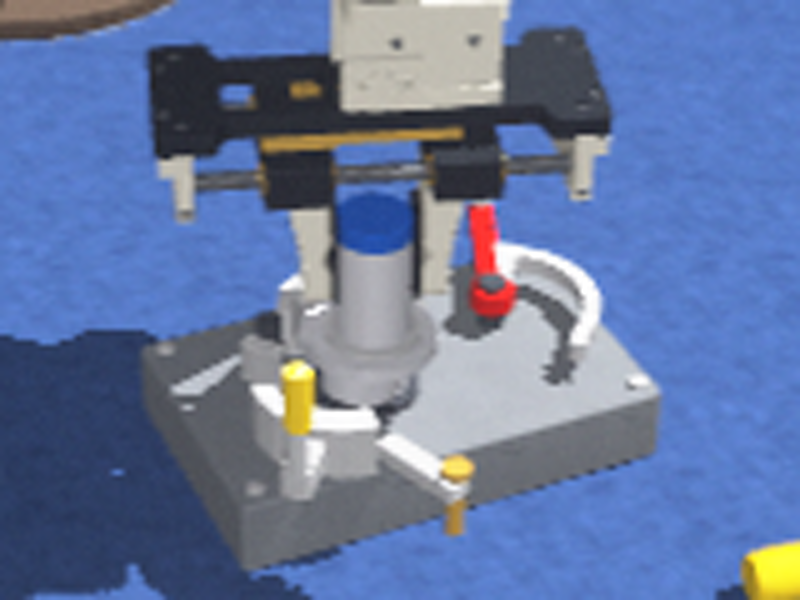

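```bash
python3 -m creep '{"jaw":[1,1,1,1,1,1,1,1,1,1],"translation":[[0.0005,0,0],[0,0,0],[0.0005,0,0],[0,0,0],[0,0,0],[0,0,0],[0,0,0],[0,0,0],[0,0,0],[0,0,0]],"roll":[0,0,0,0,0,0,0,0,0,0]}' 15; python3 go.py .5725 -.0127 .104
```

```text
time_s: 10.75
tcp_pos: [0.5728, -0.0128, 0.1036]
eef_rot: [-169.2, 90.0, -7.0]
contact_force: [-4.3, 1.2, 9.1]
gripper_width: 0.0338
t 10.75 tcp [ 0.5728 -0.0128  0.1036] j1,j6 [18.3 53.9]
ydir [-0.305 -0.952 -0.   ] zdir [-0.952  0.305 -0.001] xdir [ 0.001 -0.    -1.   ]
tool delta [-0.0004  0.      0.0003] len 0.0005
```

Firm contact at 9 N with the height as expected. I'll relax the push, open and lift.

```bash
python3 -m creep '{"jaw":[1,-0.3,-0.3,-0.3,-0.3,-0.3,-0.3,-0.3,-0.3,-0.3],"translation":[[-0.0007,0,0],[0,0,0],[0,0,0],[0,0,0],[0,0,0],[0,0,0],[-0.01,0,0],[-0.03,0,0],[-0.04,0,0],[-0.02,0,0]],"roll":[0,0,0,0,0,0,0,0,0,0]}' 15; python3 go.py .654 -.083 .2;python3 - <<'E'
from h import *
s,T=tool(); c=capture("wrist"); cv2.imwrite("pics/w6.png",c["image"][:,:,::-1]); np.save("T6.npy",T)
c=capture("scene"); crop(c["image"],240,170,160,120,5,"pics/s6.png")
c=capture("top"); crop(c["image"],260,190,180,120,4.4,"pics/t6.png")
E
```

```text
time_s: 11.75
tcp_pos: [0.574, -0.0127, 0.2075]
eef_rot: [-158.4, 89.7, 3.8]
contact_force: [1.1, 0.8, -0.2]
gripper_width: 0.0565
t 11.75 tcp [ 0.574  -0.0127  0.2075] j1,j6 [18.3 53.9]
ydir [-0.305 -0.952 -0.002] zdir [-0.952  0.305 -0.004] xdir [ 0.005  0.    -1.   ]
tool delta [ 0.0079  0.0425 -0.0976] len 0.1068
```

View pics/w6.png

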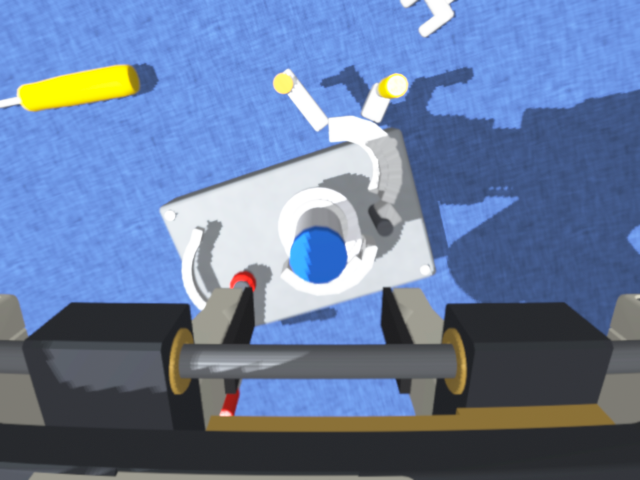

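View pics/s6.png

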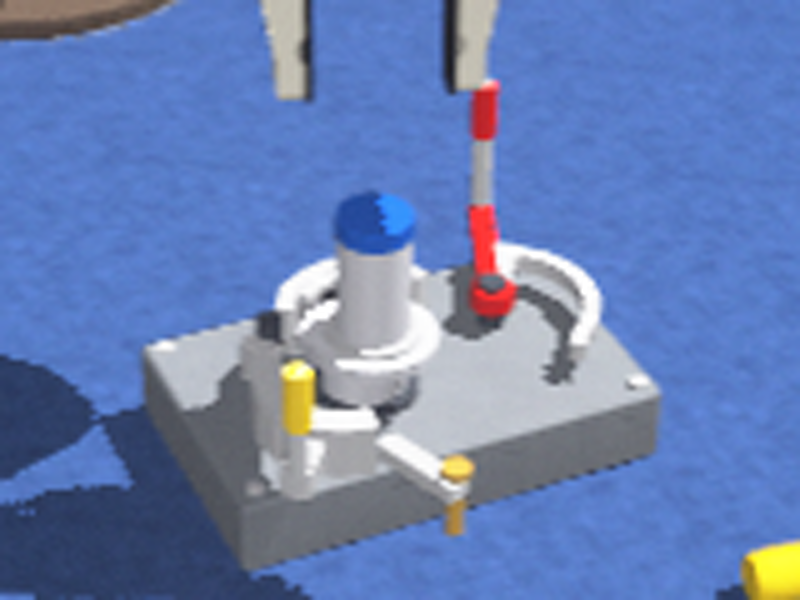

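View pics/t6.png

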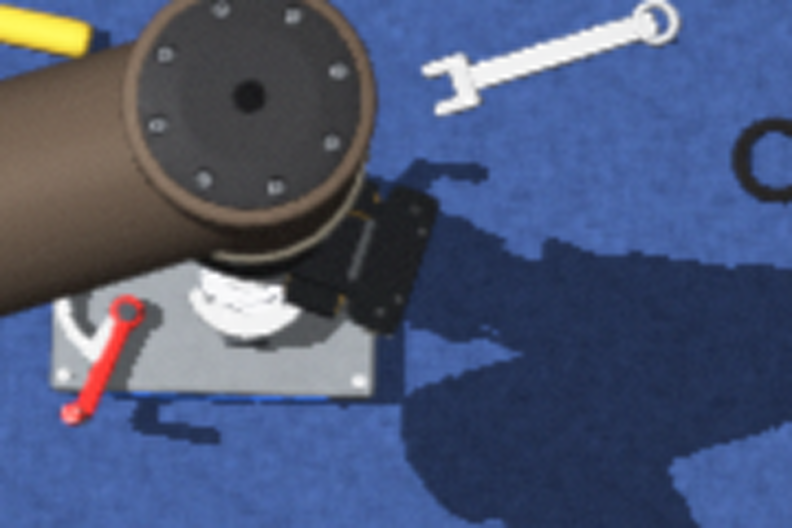

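```bash
python3 - <<'E'
from h import *
s,T=tool(); c=capture("wrist"); crop(c["image"],250,60,160,120*2,2.5*1,"pics/w7.png"); crop(c["image"],260,170,130,130,4.6,"pics/w7.png"); np.save("T7.npy",T)
print(s["tcp_pos"]); 
print(onz(c,[[319,254]],.144,T), onz(c,[[396,85]],.135,T))
for ctr in [(.562,-.0126)]:
  a=np.radians(np.arange(180,361,30)); 
  pts=np.c_[ctr[0]+.036*np.sin(a),ctr[1]-.036*np.cos(a),0*a+.0875]
  print(((proj(c,pts,T)-[260,170])*4.6).round())
E
```

```text
[ 0.5734975  -0.01249726  0.20568907]
[[ 0.57498799 -0.01363843  0.144     ]] [[ 0.65318568 -0.08314676  0.135     ]]
[[ 79. 402.]
 [143. 490.]
 [243. 537.]
 [354. 532.]
 [449. 476.]
 [505. 383.]
 [504. 273.]]
```

View pics/w7.png

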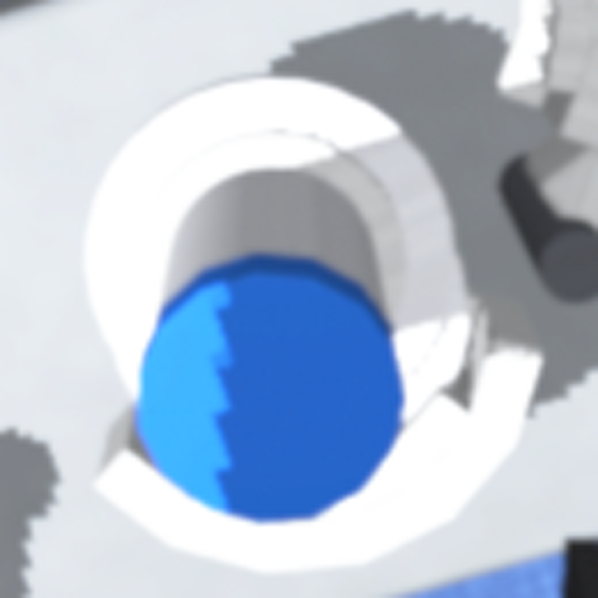

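```bash
python3 - <<'E'
from h import *
from scipy.optimize import least_squares as ls
c=capture("wrist");T=np.load("T7.npy")
def fit(p,z,r):
    w=onz(c,np.array(p,float)/4.6+[260-.4,170-.4],z,T)[:,:2]
    f=ls(lambda q:np.hypot(*(w-q[:2]).T)-r,w.mean(0)); g=ls(lambda q:np.hypot(*(w-q[:2]).T)-q[2],np.r_[w.mean(0),r])
    print(f.x,(f.fun*1e3).round(1),g.x)
fit([[97,485],[175,545],[268,572],[365,563],[455,517],[520,445],[542,350]],.0875,.040)
fit([[85,255],[100,180],[150,120],[210,85],[275,73],[340,95],[400,130],[440,190],[465,280]],.080,.030)
fit([[140,395],[155,320],[205,268],[265,254],[325,262],[385,320],[403,405],[365,485],[315,517],[270,521]],.144,.017)
E
```

```text
[ 0.56011274 -0.01276171] [ 0.5 -0.  -0.2 -0.3 -0.2  0.6 -0. ] [ 0.56079057 -0.01275822  0.04053353]
[ 0.5739665  -0.01310162] [ 0.5  0.6  0.1  0.3  0.6 -0.8 -0.3 -0.4  2. ] [ 0.57282234 -0.01268874  0.03100982]
[ 0.57487166 -0.01362677] [0.4 0.9 1.6 1.3 1.4 0.1 0.  1.1 2.  1.7] [ 0.57471746 -0.01333152  0.01808699]
```

The offset measures 12–13.9 mm against a 14 mm limit, so I'll regrip lightly and slide the conduit about 3.5 mm inward before using the clamp.

```bash
python3 -m creep '{"jaw":[-0.3,-0.3,-0.3,-0.3,-0.3,0.5,0.5,0.5,0.5,0.5],"translation":[[0.03,0,0],[0.03,0,0],[0.025,0,0],[0.012,0,0],[0.003,0,0],[0,0,0],[0,0,0],[0,0,0],[0,0,0],[0,0,0]],"roll":[0,0,0,0,0,0,0,0,0,0]}' 10; python3 go.py .5690 -.0127 .104
```

```text
time_s: 13.0
tcp_pos: [0.5732, -0.0126, 0.1043]
eef_rot: [-151.8, 89.9, 10.4]
contact_force: [-0.3, -0.3, 5.6]
gripper_width: 0.0341
t 13.0 tcp [ 0.5732 -0.0126  0.1043] j1,j6 [18.3 53.9]
ydir [-0.306 -0.952 -0.001] zdir [-0.952  0.306 -0.002] xdir [ 0.002  0.    -1.   ]
tool delta [0.0003 0.0014 0.0039] len 0.0042
```

```bash
python3 -m creep '{"jaw":[0.5,0.5,0.5,0.5,0.5,-0.3,-0.3,-0.3,-0.3,-0.3],"translation":[[0,0,0],[0,-0.0005,0.0015],[0,-0.0005,0.0015],[0,0,0.0005],[0,0,0],[0,0,0],[0,0,0],[0,0,0],[0,0,0],[0,0,0]],"roll":[0,0,0,0,0,0,0,0,0,0]}' 10; python3 go.py .5690 -.0127 .104
```

```text
time_s: 14.0
tcp_pos: [0.5693, -0.0107, 0.103]
eef_rot: [21.1, 90.0, -176.7]
contact_force: [0.7, 0.8, 0.6]
gripper_width: 0.057
t 14.0 tcp [ 0.5693 -0.0107  0.103 ] j1,j6 [18.6 53.6]
ydir [-0.306 -0.952  0.   ] zdir [-0.952  0.306  0.001] xdir [-0.001 -0.    -1.   ]
tool delta [-0.001   0.002  -0.0004] len 0.0023
```

```bash
python3 -m creep '{"jaw":[-0.3,-0.3,-0.3,-0.3,-0.3,-0.3,-0.3,-0.3,-0.3,-0.3],"translation":[[-0.02,0,0],[-0.035,0,0],[-0.035,0,0],[0,0.008,-0.02],[0,0.013,-0.03],[0,0.013,-0.03],[0,0.009,-0.022],[0,0,0],[0,0,0],[0,0,0]],"roll":[0,0,0,0,0,0,0,0,0,0]}' 10; python3 go.py .6535 -.083 .101;python3 - <<'E'
from h import *
s,T=tool(); c=capture("wrist"); cv2.imwrite("pics/w8.png",c["image"][:,:,::-1]); np.save("T8.npy",T)
c=capture("scene"); crop(c["image"],240,150,160,120,5,"pics/s8.png")
E
```

```text
time_s: 15.0
tcp_pos: [0.6529, -0.0825, 0.1931]
eef_rot: [7.1, 90.0, 169.3]
contact_force: [0.4, 1.0, -0.7]
gripper_width: 0.057
t 15.0 tcp [ 0.6529 -0.0825  0.1931] j1,j6 [ 9.7 62.5]
ydir [-0.306 -0.952  0.   ] zdir [-0.952  0.306  0.001] xdir [-0.001  0.    -1.   ]
tool delta [ 0.0921  0.0003 -0.0008] len 0.0921
```

View pics/w8.png

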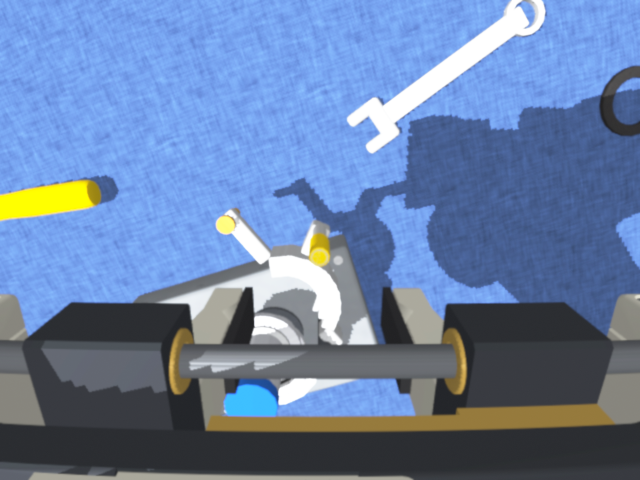

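View pics/s8.png

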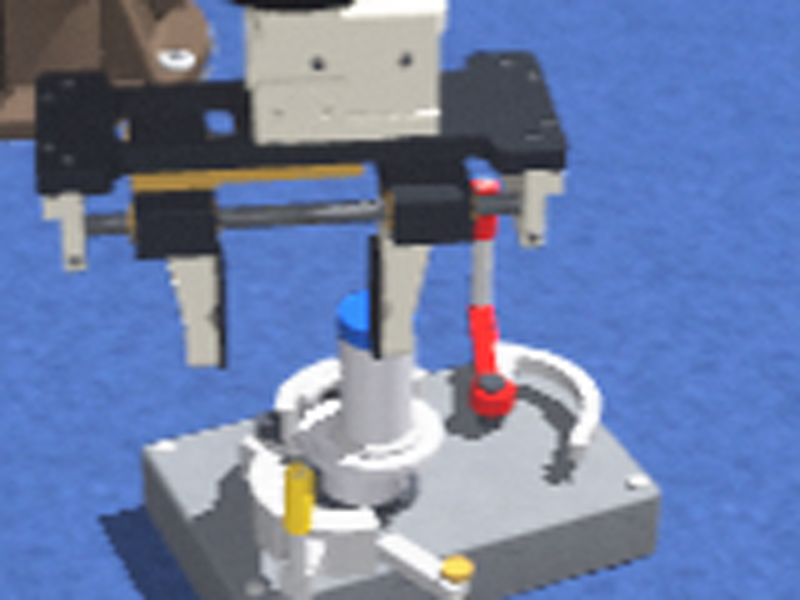

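```bash
python3 - <<'E'
from h import *
c=capture("wrist");T=np.load("T8.npy")
w=onz(c,[[320,256]],.135,T)[0];print(w)
print("cond",onz(c,[[251,397]],.144,T))
h=np.array([.5612,-.0596]);r=w[:2]-h;print(r,np.hypot(*r),np.degrees(np.arctan2(r[1],r[0])))
E
```

```text
[ 0.65401349 -0.0842692   0.135     ]
cond [[ 0.57774348 -0.01300515  0.144     ]]
[ 0.09281349 -0.0246692 ] 0.09603600315615399 -14.884683259476546
```

```bash
python3 - <<'E'
import cv2,numpy as np
a=cv2.imread("pics/s6.png");b=cv2.imread("pics/s8.png")
# flange right/bottom region + pipe: s6 coords x 385..450,y 290..390 ; s8 is +100 in y
t=a[300:380,385:455]; r=cv2.matchTemplate(b[370:510,355:485],t,cv2.TM_CCOEFF_NORMED); print(r.max(),np.unravel_index(r.argmax(),r.shape),"expected (30,30) if unmoved")
cv2.imwrite("pics/cmp.png",np.hstack([a[180:400,260:460],b[280:500,260:460]]).repeat(2,0).repeat(2,1))
E
```

```text
0.9589035 (np.int64(27), np.int64(32)) expected (30,30) if unmoved
```

View pics/cmp.png

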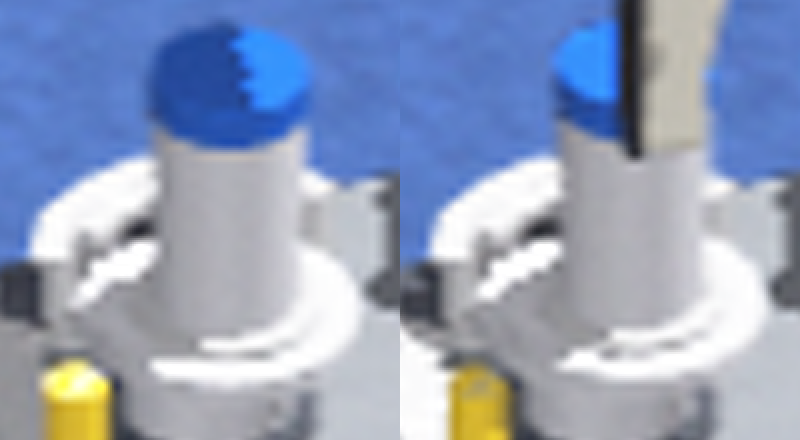

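The conduit did shift inward by about 2–2.5 mm, so the offset is now safely about 10–11.5 mm. Next I'll grip the yellow knob.

```bash
python3 -m creep '{"jaw":[-0.3,-0.3,-0.3,-0.3,0.8,0.8,0.8,0.8,0.8,0.8],"translation":[[0.03,0.001,-0.001],[0.035,0,0],[0.02,0,0],[0.007,0,0],[0,0,0],[0,0,0],[0,0,0],[0,0,0],[0,0,0],[0,0,0]],"roll":[0,0,0,0,0,0,0,0,0,0]}' 8; python3 go.py .6535 -.083 .101
```

```text
time_s: 16.15
tcp_pos: [0.6543, -0.0841, 0.1017]
eef_rot: [-154.3, 90.0, 7.9]
contact_force: [-0.1, 0.1, 0.1]
gripper_width: 0.0144
t 16.15 tcp [ 0.6543 -0.0841  0.1017] j1,j6 [ 9.6 62.6]
ydir [-0.306 -0.952 -0.   ] zdir [-0.952  0.306 -0.001] xdir [ 0.001  0.    -1.   ]
tool delta [ 0.0007 -0.0008  0.0011] len 0.0015
```

```bash
python3 -m creep '{"jaw":[0.8,0.8,0.8,0.8,0.8,0.8,0.8,0.8,0.8,0.8],"translation":[[0,0,0],[0,0,0],[0,0,0],[0,0,0],[0,0,0],[0,-0.0047,0.0005],[0,-0.0095,0.001],[0,-0.0095,0.001],[0,-0.0095,0.001],[0,-0.0095,0.001]],"roll":[0,0,0,0,0,-0.05,-0.1,-0.1,-0.1,-0.1]}' 8; python3 go.py .6535 -.083 .101
```

```text
time_s: 17.15
tcp_pos: [0.6558, -0.0415, 0.1016]
eef_rot: [144.2, 90.0, -27.6]
contact_force: [-0.3, -1.2, 3.8]
gripper_width: 0.0126
t 17.15 tcp [ 0.6558 -0.0415  0.1016] j1,j6 [13.4 84.8]
ydir [ 0.143 -0.99   0.   ] zdir [-0.99  -0.143 -0.001] xdir [ 0.001 -0.    -1.   ]
tool delta [0.0006 0.0408 0.0082] len 0.0416
```

```bash
python3 -m creep '{"jaw":[0.8,0.8,0.8,0.8,0.8,0.8,0.8,0.8,0.8,0.8],"translation":[[0,-0.0095,0.001],[0,-0.0095,0.001],[0,-0.0095,0.001],[0,-0.0095,0.001],[0,-0.0095,0.001],[0,-0.0047,0.0005],[0,0,0],[0,0,0],[0,0,0],[0,0,0]],"roll":[-0.1,-0.1,-0.1,-0.1,-0.1,-0.05,0,0,0,0]}' 8; python3 go.py .6535 -.083 .101; python3 - <<'E'
from h import *
s,T=tool(); c=capture("wrist"); cv2.imwrite("pics/w9.png",c["image"][:,:,::-1]); np.save("T9.npy",T)
c=capture("scene"); crop(c["image"],240,150,160,120,5,"pics/s9.png")
r=T[:2,3]-[.5612,-.0596];print(np.hypot(*r),np.degrees(np.arctan2(r[1],r[0])))
E
```

```text
time_s: 18.15
tcp_pos: [0.6325, 0.0047, 0.1016]
eef_rot: [153.1, 89.9, 12.6]
contact_force: [2.1, 2.5, 4.1]
gripper_width: 0.0128
t 18.15 tcp [0.6325 0.0047 0.1016] j1,j6 [ 18.1 111.4]
ydir [ 0.635 -0.772  0.001] zdir [-0.772 -0.635 -0.001] xdir [ 0.001  0.    -1.   ]
tool delta [0.0006 0.0811 0.0395] len 0.0902
0.09600347410647052 42.03938787096039
```

View pics/w9.png

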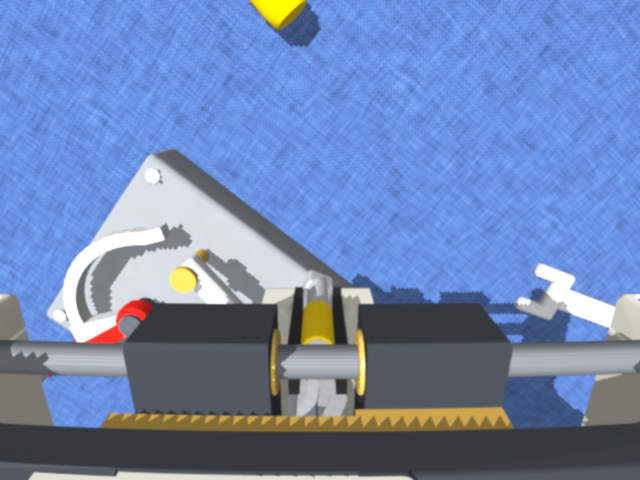

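View pics/s9.png

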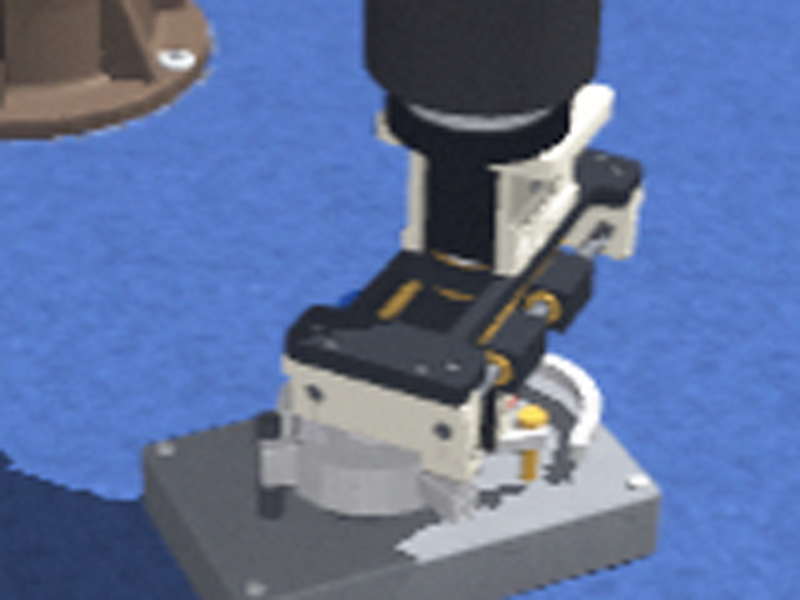

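```bash
python3 - <<'E'
from h import *
c=capture("wrist");T=np.load("T9.npy")
w=onz(c,[[184,280]],.088,T)[0];print(w)
r=w[:2]-[.5612,-.0596];print(np.hypot(*r),np.degrees(np.arctan2(r[1],r[0])))
E
```

```text
[0.59669303 0.05835932 0.088     ]
0.12318342768508508 73.25387471086874
```

```bash
python3 -m creep '{"jaw":[0.8,0.8,0.8,0.8,0.8,0.8,0.8,0.8,0.8,0.8],"translation":[[0,-0.0047,0.0004],[0,-0.0047,0.0004],[0,-0.0047,0.0004],[0,-0.0028,0.0002],[0,0,0],[0,0,0],[0,0,0],[0,0,0],[0,0,0],[0,0,0]],"roll":[-0.05,-0.05,-0.05,-0.03,0,0,0,0,0,0]}' 8; python3 - <<'E'
from h import *
s,T=tool(); print(s["contact_force"],s["gripper_width"])
r=T[:2,3]-[.5612,-.0596];a=np.arctan2(r[1],r[0]);print(T[:3,3],np.hypot(*r),np.degrees(a)); print("tangential F",s["contact_force"][:2]@[-np.sin(a),np.cos(a)], "radial",s["contact_force"][:2]@[np.cos(a),np.sin(a)])
c=capture("wrist"); cv2.imwrite("pics/w10.png",c["image"][:,:,::-1]); np.save("T10.npy",T)
c=capture("scene"); crop(c["image"],240,150,160,120,5,"pics/s10.png")
E
```

```text
time_s: 19.3
tcp_pos: [0.6199, 0.0162, 0.1015]
eef_rot: [147.3, 89.9, 17.0]
contact_force: [4.6, 2.6, 4.7]
gripper_width: 0.0125
[4.56309516 2.6175771  4.67287247] 0.012507311613111433
[0.61988114 0.01618878 0.10154744] 0.0958510092226827 52.25037871175798
tangential F -2.0054979802000874 radial 4.863283367096592
```

View pics/w10.png

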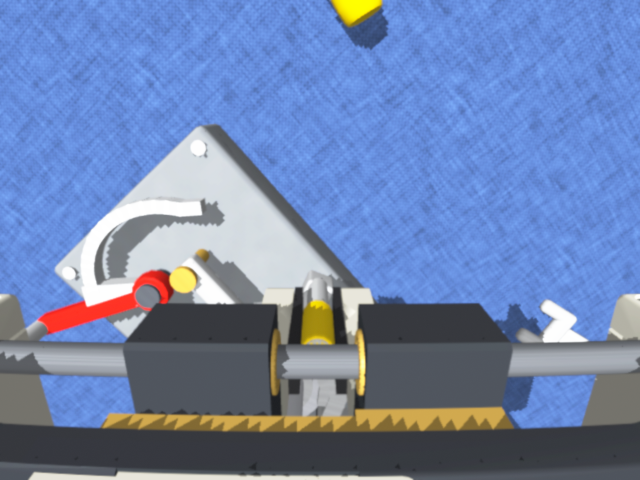

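```bash
python3 -m creep '{"jaw":[0.8,0.8,0.8,0.8,0.8,0.8,0.8,0.8,0.8,0.8],"translation":[[0,-0.0019,-0.0005],[0,-0.0019,0],[0,-0.0019,0],[0,-0.0009,0],[0,0,0],[0,0,0],[0,0,0],[0,0,0],[0,0,0],[0,0,0]],"roll":[-0.02,-0.02,-0.02,-0.01,0,0,0,0,0,0]}' 8; cat > jf.py <<'E'
from h import *
s,T=tool(); print(s["contact_force"],s["gripper_width"])
r=T[:2,3]-[.5612,-.0596];a=np.arctan2(r[1],r[0]);print(T[:3,3],np.hypot(*r),"ang",np.degrees(a),"turned",a+np.radians(14.9)); print("tangential F",s["contact_force"][:2]@[-np.sin(a),np.cos(a)], "radial",s["contact_force"][:2]@[np.cos(a),np.sin(a)])
E
python3 jf.py
```

```text
time_s: 20.4
tcp_pos: [0.6165, 0.0185, 0.1016]
eef_rot: [91.0, 89.8, -35.2]
contact_force: [12.9, -10.5, -1.3]
gripper_width: 0.0149
[ 12.89624283 -10.53676312  -1.31753784] 0.014918277078491854
[0.6164917  0.01854436 0.10156347] 0.09572728195352587 ang 54.718361676944376 turned 1.2150696311069202
tangential F -16.613488929568643 radial -1.1525804302450904
```

Tangential force jumped to about 16 N, so I'm stopping to look.

```bash
python3 - <<'E'
from h import *
s,T=tool(); np.save("T11.npy",T)
c=capture("wrist"); cv2.imwrite("pics/w11.png",c["image"][:,:,::-1]); 
w=onz(c,[[184,280]],.088,T)[0]
c=capture("scene"); crop(c["image"],240,150,160,120,5,"pics/s11.png")
c=capture("top"); crop(c["image"],260,190,180,120,4.4,"pics/t11.png")
E
```

```text
(no output)
```

View pics/w11.png

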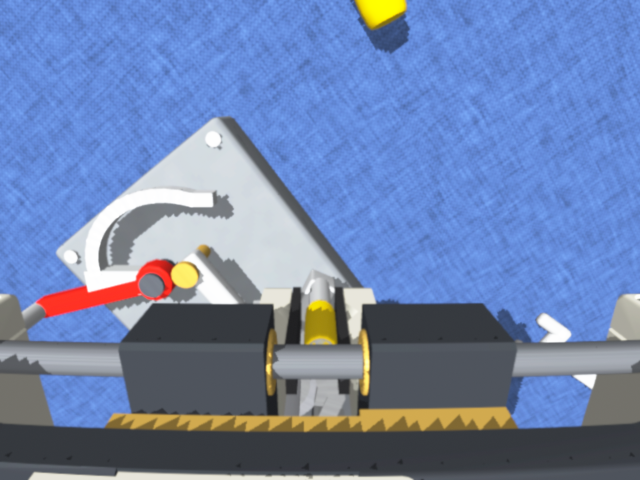

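View pics/s11.png

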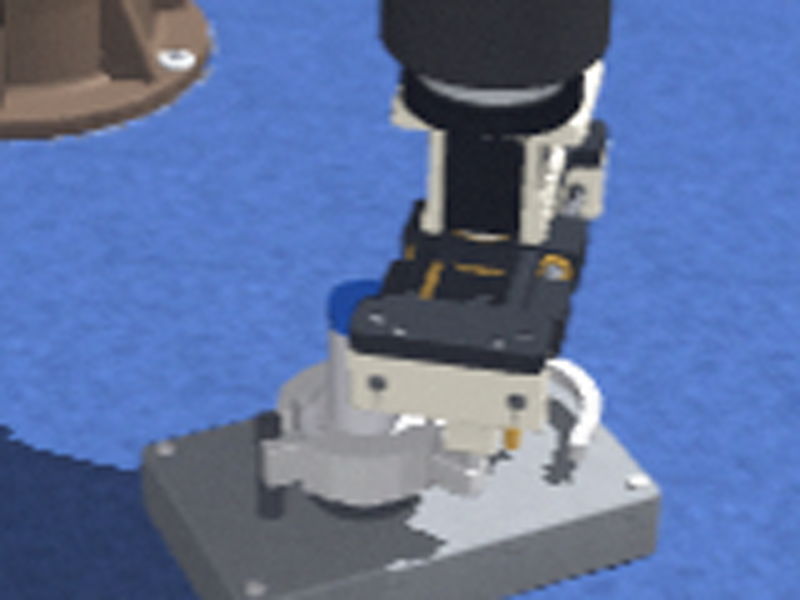

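View pics/t11.png

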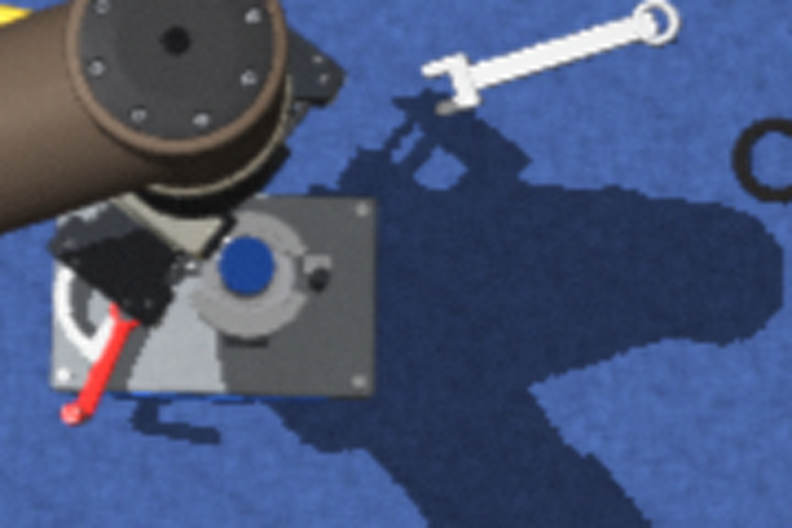

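```bash
python3 - <<'E'
from h import *
c=capture("wrist")
for f,p in [("T10",[183,280]),("T11",[185,275])]:
    T=np.load(f+".npy"); w=onz(c,[p],.088,T)[0]; r=w[:2]-[.5612,-.0596];print(w,np.hypot(*r),np.degrees(np.arctan2(r[1],r[0])))
print("pivot wrist",onz(c,[[151,286]],.068,T))
c=capture("top"); cr=lambda a:np.array(a,float)/4.4+[260-.39,190-.39]
print("cond",onz(c,cr([[246,265]]),.144), "orig cap obs bias ref (.458,-.310)->(.4583,-.3115)")
E
python3 jf.py
```

```text
[0.57474307 0.06286467 0.088     ] 0.1232112438531623 83.68943930377993
[0.570891   0.06331579 0.088     ] 0.12329723095647235 85.49197621906333
pivot wrist [[0.54040091 0.06670903 0.068     ]]
cond [[ 0.56131819 -0.0120492   0.144     ]] orig cap obs bias ref (.458,-.310)->(.4583,-.3115)
[12.87563036 -9.77219972 -1.78985405] 0.014457824177562058
[0.616496   0.01855426 0.10156541] 0.09573784562694698 ang 54.71968567721978 turned 1.2150927392710233
tangential F -16.155041221199767 radial -0.5407289338400537
```

The conduit is centred near (0.561, -0.012) and the ring is home. I'll ease off and release the knob.

```bash
python3 -m creep '{"jaw":[0.8,0.8,0.2,0.2,0.2,0.2,0.2,0.2,0.2,0.2],"translation":[[0,0.002,0],[0,0.002,0],[0,0,0],[0,0,0],[0,0,0],[0,0,0],[-0.02,0,0],[-0.04,0,0],[-0.03,0,0],[0,0,0]],"roll":[0,0,0,0,0,0,0,0,0,0]}' 8; python3 go.py .469 .094 .19; python3 - <<'E'
from h import *
s,T=tool(); np.save("T12.npy",T)
c=capture("wrist"); cv2.imwrite("pics/w12.png",c["image"][:,:,::-1])
E
```

```text
time_s: 21.65
tcp_pos: [0.6195, 0.0186, 0.1958]
eef_rot: [137.1, 89.6, 10.9]
contact_force: [0.6, -0.1, -0.3]
gripper_width: 0.0356
t 21.65 tcp [0.6195 0.0186 0.1958] j1,j6 [ 19.8 124. ]
ydir [ 0.807 -0.59   0.004] zdir [-0.59  -0.807 -0.005] xdir [ 0.006  0.001 -1.   ]
tool delta [ 0.005  -0.166   0.0279] len 0.1684
```

View pics/w12.png

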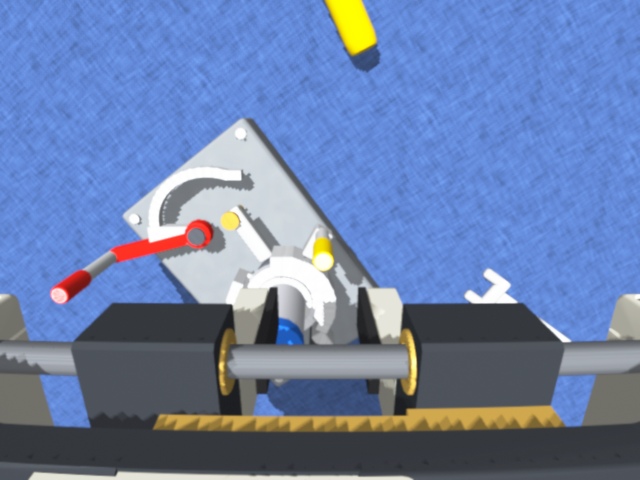

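```bash
python3 - <<'E'
from h import *
c=capture("wrist");T=np.load("T12.npy")
for n,p,z in [("yknob",[323,259],.135),("pin",[231,220],.088),("lknob",[60,295],.13),("pivot",[197,236],.068)]:
    w=onz(c,[p],z,T)[0]; r=w[:2]-[.5612,-.0596];print(n,w,np.hypot(*r),np.degrees(np.arctan2(r[1],r[0])))
    if n=="lknob":k=w
r=k-w;print(np.hypot(*r[:2]),np.degrees(np.arctan2(r[1],r[0])))
E
```

```text
yknob [0.62193204 0.01579704 0.135     ] 0.09681474113293762 51.14868011982625
pin [0.57703941 0.06261358 0.088     ] 0.12323573088646267 82.61537985154744
lknob [0.46909183 0.09409544 0.13      ] 0.17918203603825644 120.93384378826946
pivot [0.54087506 0.06655192 0.068     ] 0.12777875118588022 99.15254433708802
0.07688613368200853 159.0079868743696
```

```bash
python3 -m creep '{"jaw":[0.2,0.2,0.2,0.2,0,0,0,0,0,0],"translation":[[0,-0.0415,0.007],[0,-0.0415,0.007],[0,-0.0415,0.007],[0,-0.0415,0.007],[0,0,0],[0,0,0],[0,0,0],[0,0,0],[0,0,0],[0,0,0]],"roll":[0,0,0,0,0.145,0.145,0.145,0.145,0.145,0.145]}' 8;  python3 -m creep '{"jaw":[0,0,0,0,0,0,0,0,0,0],"translation":[[0,0,0],[0,0,0],[0,0,0],[0,0,0],[0,0,0],[0,0,0],[0,0,0],[0,0,0],[0,0,0],[0,0,0]],"roll":[0.145,0.145,0.145,0,0,0,0,0,0,0]}' 8; python3 go.py .469 .094 .096; python3 - <<'E'
from h import *
s,T=tool(); np.save("T13.npy",T)
c=capture("wrist"); cv2.imwrite("pics/w13.png",c["image"][:,:,::-1])
c=capture("top"); crop(c["image"],260,190,180,120,4.4,"pics/t13.png")
E
```

```text
time_s: 22.75
tcp_pos: [0.4658, 0.0931, 0.1896]
eef_rot: [21.4, 89.8, -155.0]
contact_force: [0.4, 0.2, 0.7]
gripper_width: 0.0436
time_s: 23.75
tcp_pos: [0.4671, 0.0936, 0.1913]
eef_rot: [-115.2, 90.0, 43.8]
contact_force: [0.3, -0.3, 0.1]
gripper_width: 0.044
t 23.75 tcp [0.4671 0.0936 0.1913] j1,j6 [35.1 34. ]
ydir [-0.357 -0.934 -0.   ] zdir [-0.934  0.357 -0.   ] xdir [ 0.  0. -1.]
tool delta [ 0.0953 -0.0011 -0.0016] len 0.0953
```

View pics/w13.png

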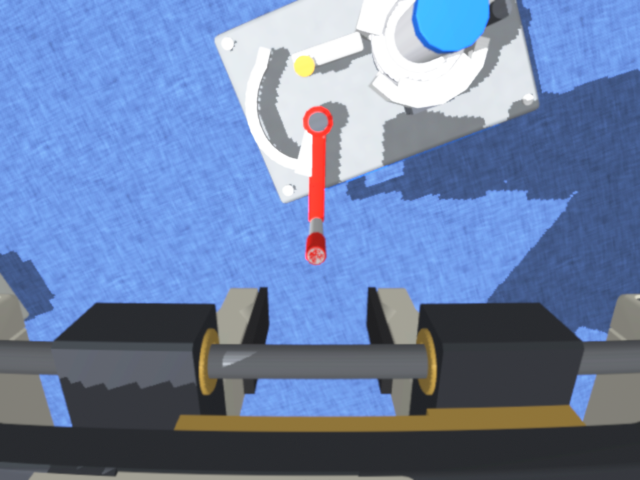

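View pics/t13.png

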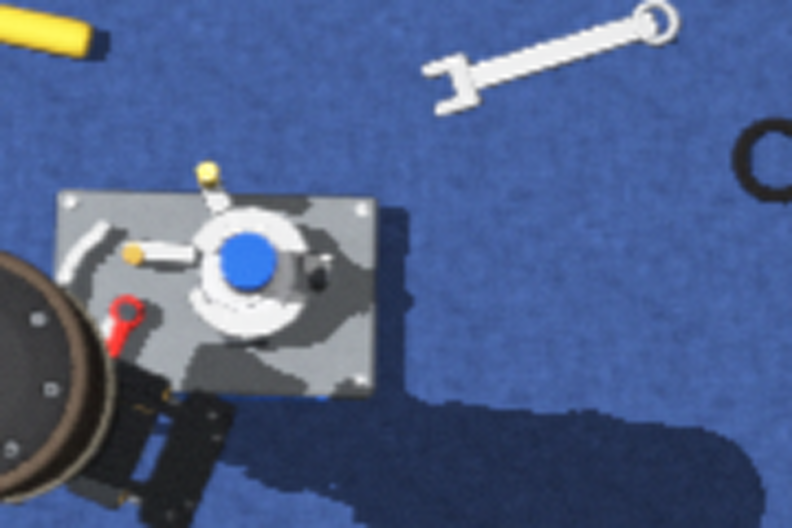

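```bash
python3 - <<'E'
from h import *
c=capture("wrist");T=np.load("T13.npy")
k=onz(c,[[316,256]],.13,T)[0];p=onz(c,[[318,122]],.068,T)[0];pin=onz(c,[[304,66]],.088,T)[0]
print("k",k,"piv",p,"pin",pin); r=k-p; print(np.hypot(*r[:2]),np.degrees(np.arctan2(r[1],r[0])))
Ti=np.linalg.inv(T);print("knob tool",(Ti@np.r_[k,1]).round(4),"piv tool",(Ti@np.r_[p,1]).round(4))
E
```

```text
k [0.46785289 0.09436352 0.13      ] piv [0.53769524 0.06629494 0.068     ] pin [0.57289219 0.06217314 0.088     ]
0.07527150025959178 158.10555412286615
knob tool [ 6.13e-02 -1.00e-03 -4.00e-04  1.00e+00] piv tool [ 1.233e-01  2.000e-04 -7.570e-02  1.000e+00]
```

```bash
python3 -m creep '{"jaw":[0,0,0,0,0.8,0.8,0.8,0.8,0.8,0.8],"translation":[[0.03,-0.001,0],[0.035,0,0],[0.02,0,0],[0.0095,0,0],[0,0,0],[0,0,0],[0,0,0],[0,0,0],[0,0,0],[0,0,0]],"roll":[0,0,0,0,0,0,0,0,0,0]}' 14; cat > lf.py <<'E'
from h import *
s,T=tool(); P=np.array([.5377,.0663])
r=T[:2,3]-P;a=np.arctan2(r[1],r[0]);t=np.array([np.sin(a),-np.cos(a)])
print("t",s["time_s"],"w",round(s["gripper_width"],4),"tcp",T[:3,3].round(4),"R",np.hypot(*r).round(4),"turned",round((np.radians(158.1)-a)%(2*np.pi),3),"hand-lever deg",round((np.degrees(np.arctan2(T[1,2],T[0,2])-a)+180)%360-180,1))
f=s["contact_force"];print("resist",(-f[:2]@t).round(2),"radial out",(f[:2]@[np.cos(a),np.sin(a)]).round(2),"fz",f[2].round(2))
E
python3 lf.py
```

```text
time_s: 24.9
tcp_pos: [0.4678, 0.0946, 0.0975]
eef_rot: [-140.0, 89.9, 19.0]
contact_force: [-1.9, -1.2, 6.7]
gripper_width: 0.0125
t 24.9 w 0.0125 tcp [0.4678 0.0946 0.0975] R 0.0754 turned 0.002 hand-lever deg 1.1
resist 1.84 radial out 1.32 fz 6.74
```

```bash
python3 -m creep '{"jaw":[0.8,0.8,0.8,0.8,0.8,0.8,0.8,0.8,0.8,0.8],"translation":[[-0.001,0,0],[0,-0.0038,-0.0001],[0,-0.006,-0.0003],[0,-0.006,-0.0003],[0,-0.006,-0.0003],[0,-0.006,-0.0003],[0,-0.0038,-0.0001],[0,0,0],[0,0,0],[0,0,0]],"roll":[0,0.05,0.08,0.08,0.08,0.08,0.05,0,0,0]}' 14; python3 lf.py
```

```text
time_s: 25.9
tcp_pos: [0.4847, 0.1203, 0.0976]
eef_rot: [137.3, 90.0, -87.6]
contact_force: [3.6, -4.1, -2.0]
gripper_width: 0.0128
t 25.9 w 0.0128 tcp [0.4847 0.1203 0.0976] R 0.0756 turned 0.413 hand-lever deg 0.6
resist 0.28 radial out -5.41 fz -2.02
```

```bash
python3 -m creep '{"jaw":[0.8,0.8,0.8,0.8,0.8,0.8,0.8,0.8,0.8,0.8],"translation":[[0,-0.0038,-0.0006],[0,-0.006,-0.0004],[0,-0.006,-0.0003],[0,-0.006,-0.0003],[0,-0.006,-0.0003],[0,-0.006,-0.0003],[0,-0.0038,-0.0001],[0,0,0],[0,0,0],[0,0,0]],"roll":[0.05,0.08,0.08,0.08,0.08,0.08,0.05,0,0,0]}' 14; python3 lf.py
```

```text
time_s: 26.9
tcp_pos: [0.5171, 0.1391, 0.0977]
eef_rot: [4.8, 90.0, 111.3]
contact_force: [-1.5, -0.9, -0.3]
gripper_width: 0.0126
t 26.9 w 0.0126 tcp [0.5171 0.1391 0.0977] R 0.0756 turned 0.913 hand-lever deg 0.6
resist 1.71 radial out -0.45 fz -0.32
```

```bash
python3 - <<'E'
from h import *
s,T=tool(); np.save("T14.npy",T)
c=capture("wrist"); cv2.imwrite("pics/w14.png",c["image"][:,:,::-1])
c=capture("scene"); crop(c["image"],240,150,160,120,5,"pics/s14.png")
c=capture("top"); crop(c["image"],260,190,180,120,4.4,"pics/t14.png")
E
```

```text
(no output)
```

View pics/w14.png

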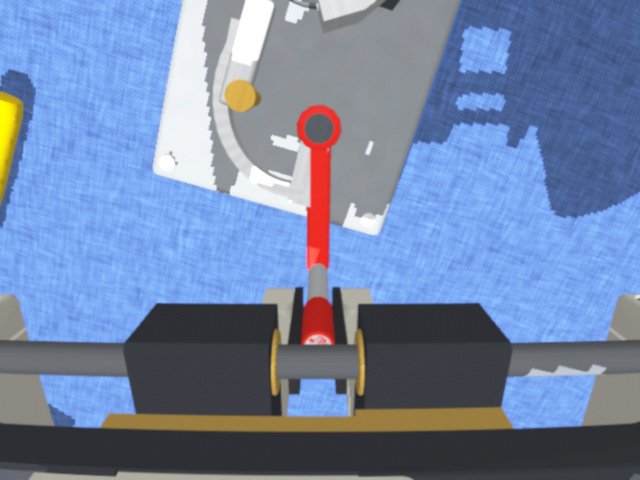

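View pics/s14.png

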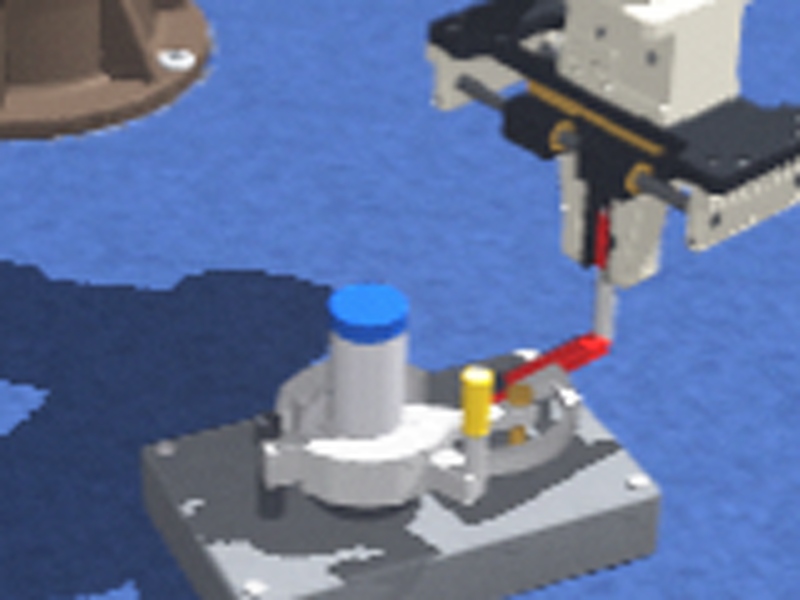

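View pics/t14.png

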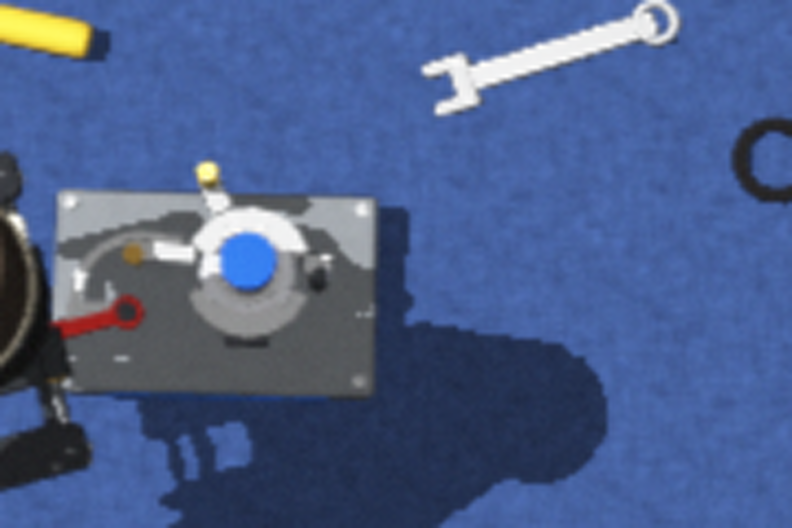

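The hook's arc now passes outside the brass pin (pin at wrist px 240,95), so it has caught. I'll continue drawing it in.

```bash
python3 -m creep '{"jaw":[0.8,0.8,0.8,0.8,0.8,0.8,0.8,0.8,0.8,0.8],"translation":[[0,-0.0038,-0.0001],[0,-0.006,-0.0003],[0,-0.006,-0.0003],[0,-0.006,-0.0003],[0,-0.0038,-0.0001],[0,0,0],[0,0,0],[0,0,0],[0,0,0],[0,0,0]],"roll":[0.05,0.08,0.08,0.08,0.05,0,0,0,0,0]}' 14; python3 lf.py
```

```text
time_s: 28.05
tcp_pos: [0.5428, 0.1418, 0.0977]
eef_rot: [-59.8, 90.0, 27.1]
contact_force: [1.0, -0.8, -4.4]
gripper_width: 0.0125
t 28.05 w 0.0125 tcp [0.5428 0.1418 0.0977] R 0.0757 turned 1.256 hand-lever deg 0.8
resist -1.09 radial out -0.72 fz -4.38
```

```bash
python3 -m creep '{"jaw":[0.8,0.8,0.8,0.8,0.8,0.8,0.8,0.8,0.8,0.8],"translation":[[0.001,-0.0023,0],[0,-0.0023,0],[0,-0.0023,0],[0,-0.0023,0],[0,-0.0023,-0.0001],[0,-0.0023,0],[0,-0.0023,0],[0,-0.0023,0],[0,-0.0023,-0.0001],[0,-0.0023,0]],"roll":[0.03,0.03,0.03,0.03,0.03,0.03,0.03,0.03,0.03,0.03]}' 14; python3 lf.py
```

```text
time_s: 29.05
tcp_pos: [0.5649, 0.1372, 0.0975]
eef_rot: [122.4, 90.0, -168.1]
contact_force: [-4.2, 1.0, 7.3]
gripper_width: 0.0127
t 29.05 w 0.0127 tcp [0.5649 0.1372 0.0975] R 0.076 turned 1.555 hand-lever deg 0.6
resist 4.33 radial out -0.55 fz 7.32
```

```bash
python3 -m creep '{"jaw":[0.8,0.8,0.8,0.8,0.8,0.8,0.8,0.8,0.8,0.8],"translation":[[-0.001,-0.0015,0],[0,-0.0015,0],[0,-0.0015,0],[0,-0.0015,0],[0,-0.0015,-0.0003],[0,-0.0015,0],[0,-0.0015,0],[0,0,0],[0,0,0],[0,0,0]],"roll":[0.02,0.02,0.02,0.02,0.02,0.02,0.02,0,0,0]}' 14; python3 lf.py
```

```text
time_s: 30.05
tcp_pos: [0.5741, 0.1329, 0.0976]
eef_rot: [113.0, 89.9, 174.7]
contact_force: [-3.8, 2.5, 0.6]
gripper_width: 0.0126
t 30.05 w 0.0126 tcp [0.5741 0.1329 0.0976] R 0.0759 turned 1.689 hand-lever deg 0.3
resist 4.55 radial out 0.31 fz 0.64
```

```bash
python3 -m creep '{"jaw":[0.8,0.8,0.8,0.8,0.8,0.8,0.8,0.8,0.8,0.8],"translation":[[0,-0.0015,0],[0,-0.0015,0],[0,-0.0015,0],[0,-0.0015,0],[0,-0.0015,0],[0,0,0],[0,0,0],[0,0,0],[0,0,0],[0,0,0]],"roll":[0.02,0.02,0.02,0.02,0.02,0,0,0,0,0]}' 14; python3 lf.py
```

```text
time_s: 31.05
tcp_pos: [0.5806, 0.129, 0.0976]
eef_rot: [128.2, 90.0, -175.9]
contact_force: [-4.8, 2.5, 1.4]
gripper_width: 0.0124
t 31.05 w 0.0124 tcp [0.5806 0.129  0.0976] R 0.0759 turned 1.789 hand-lever deg 0.3
resist 5.37 radial out -0.59 fz 1.36
```

```bash
python3 -m creep '{"jaw":[0.8,0.8,0.8,0.8,0.8,0.8,0.8,0.8,0.8,0.8],"translation":[[0,-0.0015,0],[0,-0.0015,0],[0,-0.0015,0],[0,-0.0015,0],[0,0,0],[0,0,0],[0,0,0],[0,0,0],[0,0,0],[0,0,0]],"roll":[0.02,0.02,0.02,0.02,0,0,0,0,0,0]}' 14; python3 lf.py
```

```text
time_s: 32.05
tcp_pos: [0.5855, 0.1253, 0.0976]
eef_rot: [142.0, 89.9, -166.7]
contact_force: [-5.1, 2.1, 0.6]
gripper_width: 0.0124
t 32.05 w 0.0124 tcp [0.5855 0.1253 0.0976] R 0.076 turned 1.869 hand-lever deg 0.3
resist 5.25 radial out -1.56 fz 0.59
```

```bash
python3 -m creep '{"jaw":[0.8,0.8,0.8,0.8,0.8,0.8,0.8,0.8,0.8,0.8],"translation":[[0,-0.0015,0],[0,-0.0015,0],[0,-0.0015,0],[0,-0.0015,-0.0003],[0,0,0],[0,0,0],[0,0,0],[0,0,0],[0,0,0],[0,0,0]],"roll":[0.02,0.02,0.02,0.02,0,0,0,0,0,0]}' 14; python3 lf.py
```

```text
time_s: 33.05
tcp_pos: [0.5901, 0.1213, 0.0976]
eef_rot: [136.4, 90.0, -176.9]
contact_force: [-5.0, 2.8, 1.7]
gripper_width: 0.0125
t 33.05 w 0.0125 tcp [0.5901 0.1213 0.0976] R 0.076 turned 1.949 hand-lever deg 0.3
resist 5.59 radial out -1.41 fz 1.66
```

```bash
python3 -m creep '{"jaw":[0.8,0.8,0.8,0.8,0.8,0.8,0.8,0.8,0.8,0.8],"translation":[[0,-0.0015,0],[0,-0.0015,0],[0,-0.0015,0],[0,-0.0015,-0.0003],[0,0,0],[0,0,0],[0,0,0],[0,0,0],[0,0,0],[0,0,0]],"roll":[0.02,0.02,0.02,0.02,0,0,0,0,0,0]}' 14; python3 lf.py
```

```text
time_s: 34.05
tcp_pos: [0.5943, 0.117, 0.0976]
eef_rot: [84.0, 90.0, 126.2]
contact_force: [-4.2, 2.6, 0.5]
gripper_width: 0.0126
t 34.05 w 0.0126 tcp [0.5943 0.117  0.0976] R 0.076 turned 2.029 hand-lever deg 0.3
resist 4.74 radial out -1.4 fz 0.48
```

```bash
python3 -m creep '{"jaw":[0.8,0.8,0.8,0.8,0.8,0.8,0.8,0.8,0.8,0.8],"translation":[[0,-0.0015,0],[0,-0.0015,0],[0,-0.0015,0],[0,-0.0015,-0.0003],[0,0,0],[0,0,0],[0,0,0],[0,0,0],[0,0,0],[0,0,0]],"roll":[0.02,0.02,0.02,0.02,0,0,0,0,0,0]}' 14; python3 lf.py;  python3 - <<'E'
from h import *
s,T=tool(); np.save("T15.npy",T)
c=capture("wrist"); cv2.imwrite("pics/w15.png",c["image"][:,:,::-1])
c=capture("top"); crop(c["image"],260,190,180,120,4.4,"pics/t15.png")
E
```

```text
time_s: 35.05
tcp_pos: [0.5981, 0.1124, 0.0977]
eef_rot: [26.7, 90.0, 64.3]
contact_force: [-3.1, 3.9, -0.2]
gripper_width: 0.0124
t 35.05 w 0.0124 tcp [0.5981 0.1124 0.0977] R 0.076 turned 2.108 hand-lever deg 0.2
resist 4.98 radial out -0.05 fz -0.18
```

View pics/w15.png

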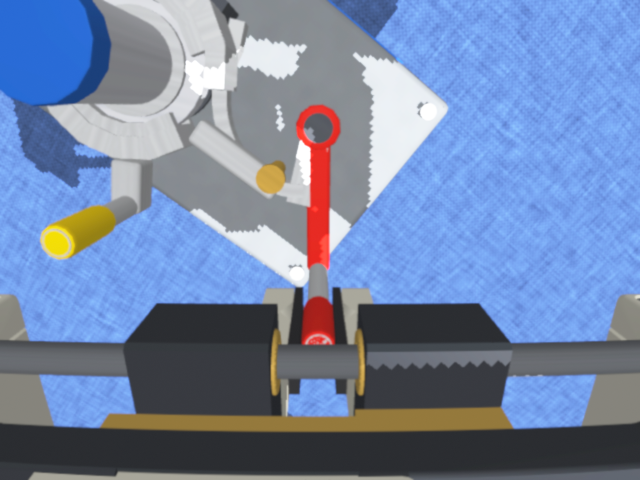

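View pics/t15.png

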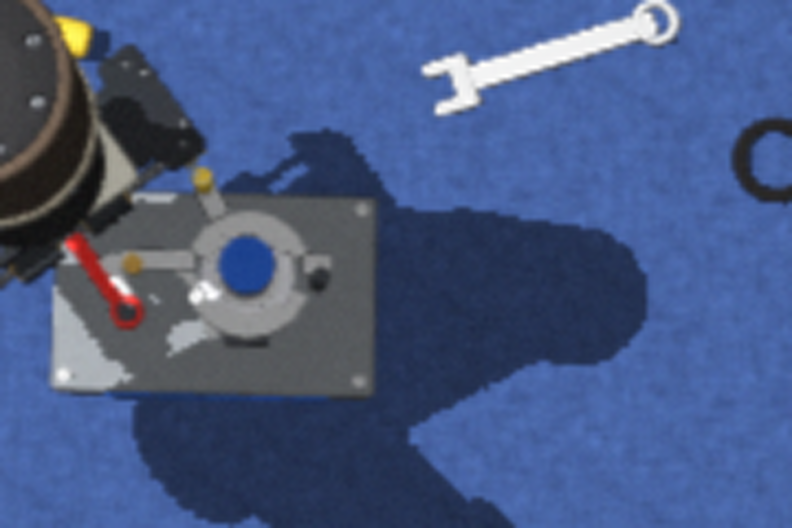

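The pin has moved in about 6.6 mm (crop y 253→263) and the hook is still drawing. I'll continue in small steps.

```bash
python3 -m creep '{"jaw":[0.8,0.8,0.8,0.8,0.8,0.8,0.8,0.8,0.8,0.8],"translation":[[0,-0.0015,0],[0,-0.0015,0],[0,-0.0015,-0.0002],[0,0,0],[0,0,0],[0,0,0],[0,0,0],[0,0,0],[0,0,0],[0,0,0]],"roll":[0.02,0.02,0.02,0,0,0,0,0,0,0]}' 14; python3 lf.py
```

```text
time_s: 36.15
tcp_pos: [0.6008, 0.1087, 0.0976]
eef_rot: [15.5, 90.0, 49.6]
contact_force: [-2.2, 5.2, -2.0]
gripper_width: 0.0125
t 36.15 w 0.0125 tcp [0.6008 0.1087 0.0976] R 0.076 turned 2.167 hand-lever deg 0.2
resist 5.51 radial out 1.09 fz -2.02
```

```bash
python3 -m creep '{"jaw":[0.8,0.8,0.8,0.8,0.8,0.8,0.8,0.8,0.8,0.8],"translation":[[0,-0.0015,0],[0,-0.0015,0],[0,-0.0008,0],[0,0,0],[0,0,0],[0,0,0],[0,0,0],[0,0,0],[0,0,0],[0,0,0]],"roll":[0.02,0.02,0.01,0,0,0,0,0,0,0]}' 14; python3 lf.py
```

```text
time_s: 37.15
tcp_pos: [0.6026, 0.106, 0.0976]
eef_rot: [47.3, 89.9, 78.6]
contact_force: [-4.2, 6.2, -0.7]
gripper_width: 0.0127
t 37.15 w 0.0127 tcp [0.6026 0.106  0.0976] R 0.0761 turned 2.21 hand-lever deg -0.2
resist 7.49 radial out -0.32 fz -0.72
```

It's starting to firm up, so I'm switching to smaller steps.

```bash
python3 -m creep '{"jaw":[0.8,0.8,0.8,0.8,0.8,0.8,0.8,0.8,0.8,0.8],"translation":[[0,-0.0008,0],[0,-0.0007,0],[0,0,0],[0,0,0],[0,0,0],[0,0,0],[0,0,0],[0,0,0],[0,0,0],[0,0,0]],"roll":[0.01,0.01,0,0,0,0,0,0,0,0]}' 14; python3 lf.py
```

```text
time_s: 38.15
tcp_pos: [0.6033, 0.1049, 0.0976]
eef_rot: [52.0, 89.9, 82.1]
contact_force: [-4.5, 7.7, -1.4]
gripper_width: 0.0126
t 38.15 w 0.0126 tcp [0.6033 0.1049 0.0976] R 0.0762 turned 2.228 hand-lever deg -0.3
resist 8.89 radial out 0.07 fz -1.39
```

```bash
python3 -m creep '{"jaw":[0.8,0.8,0.8,0.8,0.8,0.8,0.8,0.8,0.8,0.8],"translation":[[0,-0.0008,0],[0,-0.0007,0],[0,0,0],[0,0,0],[0,0,0],[0,0,0],[0,0,0],[0,0,0],[0,0,0],[0,0,0]],"roll":[0.01,0.01,0,0,0,0,0,0,0,0]}' 14; python3 lf.py
```

```text
time_s: 39.15
tcp_pos: [0.604, 0.1036, 0.0976]
eef_rot: [56.3, 89.9, 85.2]
contact_force: [-5.0, 7.6, -1.3]
gripper_width: 0.0126
t 39.15 w 0.0126 tcp [0.604  0.1036 0.0976] R 0.0761 turned 2.247 hand-lever deg -0.4
resist 9.05 radial out -0.68 fz -1.28
```

```bash
python3 -m creep '{"jaw":[0.8,0.8,0.8,0.8,0.8,0.8,0.8,0.8,0.8,0.8],"translation":[[0,-0.0008,0],[0,-0.0007,0],[0,0,0],[0,0,0],[0,0,0],[0,0,0],[0,0,0],[0,0,0],[0,0,0],[0,0,0]],"roll":[0.01,0.01,0,0,0,0,0,0,0,0]}' 14; python3 lf.py
```

```text
time_s: 40.15
tcp_pos: [0.6048, 0.1022, 0.0976]
eef_rot: [54.4, 89.9, 82.3]
contact_force: [-3.9, 6.4, -1.2]
gripper_width: 0.0123
t 40.15 w 0.0123 tcp [0.6048 0.1022 0.0976] R 0.0761 turned 2.268 hand-lever deg -0.3
resist 7.44 radial out -0.4 fz -1.16
```

```bash
python3 -m creep '{"jaw":[0.8,0.8,0.8,0.8,0.8,0.8,0.8,0.8,0.8,0.8],"translation":[[0,-0.0008,0],[0,-0.0007,0],[0,0,0],[0,0,0],[0,0,0],[0,0,0],[0,0,0],[0,0,0],[0,0,0],[0,0,0]],"roll":[0.01,0.01,0,0,0,0,0,0,0,0]}' 14; python3 lf.py
```

```text
time_s: 41.15
tcp_pos: [0.6054, 0.1014, 0.0976]
eef_rot: [60.0, 89.9, 86.7]
contact_force: [-5.1, 9.2, -1.0]
gripper_width: 0.0123
t 41.15 w 0.0123 tcp [0.6054 0.1014 0.0976] R 0.0762 turned 2.28 hand-lever deg -0.7
resist 10.52 radial out -0.32 fz -0.98
```

```bash
python3 -m creep '{"jaw":[0.8,0.8,0.8,0.8,0.8,0.8,0.8,0.8,0.8,0.8],"translation":[[0,-0.0006,0],[0,0,0],[0,0,0],[0,0,0],[0,0,0],[0,0,0],[0,0,0],[0,0,0],[0,0,0],[0,0,0]],"roll":[0.008,0,0,0,0,0,0,0,0,0]}' 14; python3 lf.py; python3 - <<'E'
from h import *
s,T=tool(); np.save("T16.npy",T)
c=capture("wrist"); cv2.imwrite("pics/w16.png",c["image"][:,:,::-1])
c=capture("top"); crop(c["image"],260,190,180,120,4.4,"pics/t16.png")
E
python3 lf.py
```

```text
time_s: 42.15
tcp_pos: [0.6055, 0.1012, 0.0975]
eef_rot: [66.1, 89.9, 92.4]
contact_force: [-6.0, 11.0, -0.4]
gripper_width: 0.0128
t 42.15 w 0.0128 tcp [0.6055 0.1012 0.0975] R 0.0762 turned 2.284 hand-lever deg -1.0
resist 12.5 radial out -0.27 fz -0.39
t 42.25 w 0.0124 tcp [0.6055 0.1012 0.0975] R 0.0762 turned 2.284 hand-lever deg -1.0
resist 12.45 radial out 0.46 fz -0.22
```

View pics/w16.png

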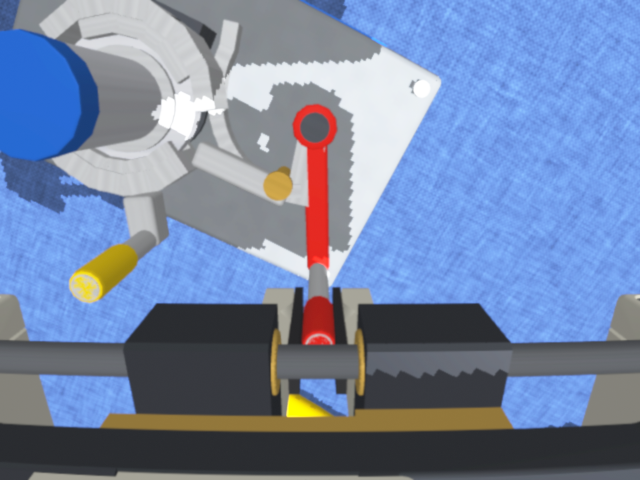

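View pics/t16.png

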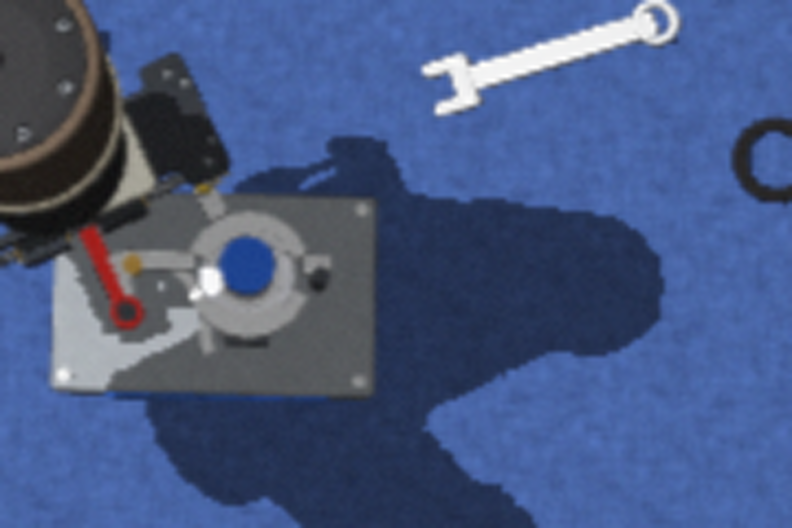

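Firm at about 12 N on the knob, and the lever has stopped turning. I'll ease off, release and retreat upward.

```bash
python3 -m creep '{"jaw":[0.8,0.2,0.2,0.2,0.2,0.2,0.2,0.2,0.2,0.2],"translation":[[0,0.001,0],[0,0,0],[0,0,0],[0,0,0],[0,0,0],[0,0,0],[-0.02,0,0],[-0.04,0,0],[-0.03,0,0],[0,0,0]],"roll":[0,0,0,0,0,0,0,0,0,0]}' 14;  python3 - <<'E'
from h import *
s,T=tool(); np.save("T17.npy",T);print(s["tcp_pos"],s["contact_force"])
c=capture("wrist"); cv2.imwrite("pics/w17.png",c["image"][:,:,::-1])
c=capture("top"); crop(c["image"],260,190,180,120,4.4,"pics/t17.png")
c=capture("scene"); crop(c["image"],240,150,160,120,5,"pics/s17.png")
E
```

```text
time_s: 43.25
tcp_pos: [0.6081, 0.1009, 0.193]
eef_rot: [-10.0, 89.5, 16.2]
contact_force: [0.3, 0.6, -0.7]
gripper_width: 0.0353
[0.60809823 0.10087883 0.19299871] [ 0.31642387  0.56198657 -0.67845501]
```

View pics/w17.png

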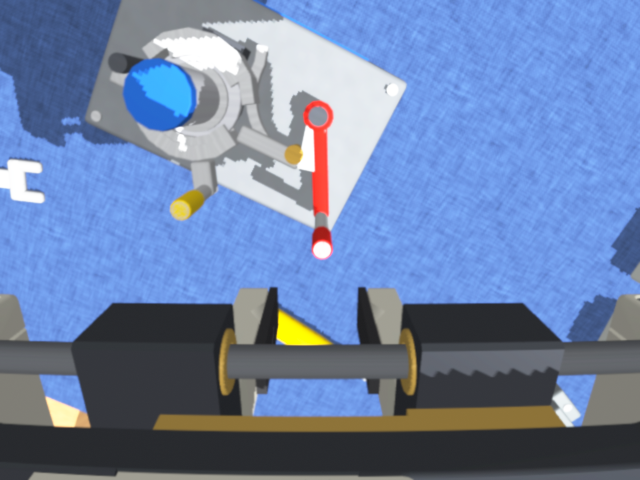

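View pics/s17.png

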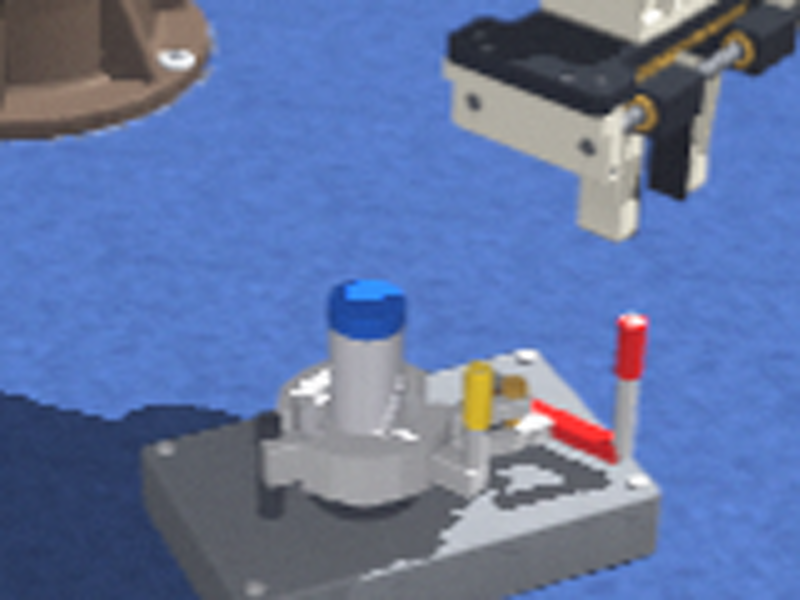

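View pics/t17.png

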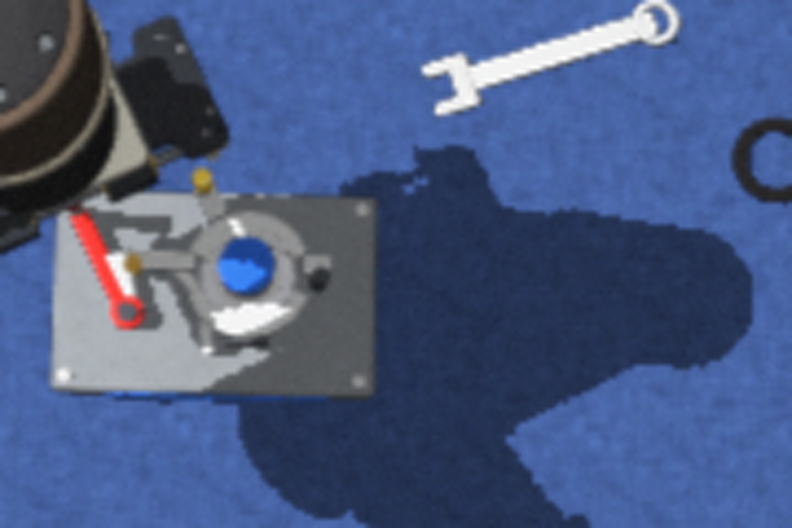

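```bash
python3 - <<'E'
from h import *
c=capture("wrist");T=np.load("T17.npy")
k=onz(c,[[321,249]],.13,T)[0];p=onz(c,[[318,117]],.068,T)[0];pin=onz(c,[[293,155]],.088,T)[0];y=onz(c,[[181,209]],.135,T)[0]
r=k-p;print("lever",np.degrees(np.arctan2(r[1],r[0])),"turned",np.radians(158.1)-np.arctan2(r[1],r[0]))
for n,w in(("pin",pin),("yk",y)):
    r=w[:2]-[.5612,-.0596];print(n,w,np.hypot(*r),np.degrees(np.arctan2(r[1],r[0])))
print("cond",onz(c,[[160,95]],.144,T))
c=capture("top");print("cond top cam",onz(c,np.array([[246,266]])/4.4+[259.6,189.6],.144))
E
```

```text
lever 27.70536297140844 turned 2.275815743091838
pin [0.5667465  0.06259327 0.088     ] 0.12231908394257468 87.40105785391141
yk [0.61595558 0.01829614 0.135     ] 0.09521545006557078 54.89544387369919
cond [[ 0.56140261 -0.01026939  0.144     ]]
cond top cam [[ 0.56072504 -0.01203815  0.144     ]]
```

```bash
python3 - <<'E'
from plant import *
print(close_job())
s=get_state();print(s["time_s"])
E
```

```text
the job is handed in; nothing more can be done
None
the job is handed in; nothing more can be done
```

I handed the job in at about 43 s of the 72 s allowed, with the conduit end seated, the clamp ring shut and the latch thrown tight. No verdict was reported.

- **Conduit:** I set it on the stub and let go. The first put-down measured 12–13.9 mm off centre, close to the 14 mm limit. I gripped it lightly again and slid it about 2–2.5 mm inward. That slide also moved it about 2 mm sideways, because I got one sign wrong.
- **Clamp ring:** I swung it up by the yellow knob. It went firm more suddenly than I expected, at about 16 N on the knob (25 N limit). After I let go it sprang back about 0.05 rad, as described.
- **Latch:** I drew the lever round until it went firm. The last reading was about 12.5 N at the knob, inside the 9–13 N range but above the 11 N aim. Readings near the end were noisy, between 7.4 and 12.5 N.

**Last checks, from pictures after letting go:**
- **Lever:** it held at about 2.28 rad from where it started.
- **Ring:** it stayed where I had pressed it home. The pin sat about 2° further in than in the pressed state.
- **Conduit:** it stood upright and centred to within about 2 mm. Its measured position was (0.561, -0.010 to -0.012) m, against a box centre of about (0.561, -0.0125) m.
- **Bystanders:** I touched none of them. The wrench and seal look unmoved in the last pictures; I did not check the others at the end.
- **Not measured:** I could not measure the pull on the pin or the exact ring angle, so I judged both from the knob force and the pictures.

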